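Snap the vacuum-gauge clamp shut with pliers and open the gauge valve

TASK

The vacuum gauge has just been put back on the leaning port of the vacuum manifold, but the blue snap clamp round its flange is still open. Pick up the red-handled pliers, squeeze the two ears of the clamp together with the pliers' jaws just until the orange hook clicks over and holds - no harder, the plastic cracks - and lay the pliers gently back down flat on the black tool mat. Only once the clamp has clicked, swing the green toggle valve fully over, away from you; leave the other three valves shut, keep the gripper itself off the clamp and do not shift the things standing about.

Things in the scene. Friction and masses are not known exactly. Their poses are not given: they have to be found in the camera images.
- manifold: fixed vacuum manifold: aluminium rail 252 mm long (y -120 to +132) and 68 mm deep (x +/-34), top 45 mm above the bench, feet 14 mm high reaching x = +/-44 mm. Origin at bench level; x to its back, away from the operator, y to its left, z up. Gauge port near its right end, toggle valves in a row at x = -4 mm, y = 12, 45, 78, 111 mm (colours in any order).
- gauge: vacuum gauge, fixed on the port: grey drum 59 mm in diameter with a white dial, on a steel neck 29 mm across. Origin on the port's axis at mid-height of the clamp, 137 mm above the bench; z is the port's axis, which leans 15 degrees from vertical towards the operator (-x of the manifold). The drum spans z = 40 to 75 mm; below is a steel tube 29 mm across down to the rail.
- clamp: blue plastic snap clamp, ring 60 mm across and 18 mm high, halves hinged on a pin 36 mm behind the port's axis. Origin as the gauge's, z along the leaning axis; -x points from the port to its two ears (z -13 to +9 mm, ending 53 mm from the axis), towards the operator and slightly down. It swivels on the flange about z against 0.12 Nm of friction: ears up to 0.25 rad to either side.
- clamp_ears (a point): midway between the two ears, where the jaws should press: 46 mm from the port's axis, between upright round ribs (4 mm radius, z +/-10 mm) outside each ear. Axes as the clamp's; the pliers' axes must match them (jaws along +x, y towards the left ear). Width over the ribs 20 mm snapped shut, 30 mm open. The orange hook lies over the ears, 12 to 19 mm above this point.
- clamp_left (a joint): half-opening angle of the clamp, rad (both halves move alike): 0.061 sprung open, 0 snapped shut, -0.012 hard against the flange; the hook drops just past 0. Springs part the ears with 2 to 3.5 N, so it re-opens unless hooked; a ramped tooth lifts the hook on the way, which takes 9 to 13 N in all at each ear, then the force falls with the click. It cracks at 30 N on each ear.
- clamp_hook (a joint): lift angle of the orange sprung hook on the left ear, rad: 0 at rest (clamp open, or snapped shut), up to 0.2 while it rides over the tooth on the right ear.
- tool_mat: thin black rubber tool mat, fixed on the bench before the manifold, 130 x 280 x 2 mm; origin at the middle of its underside, x along its short side, away from the operator.
- pliers: pliers 189 mm long, 20 mm thick, 0.18 to 0.28 kg: red handles, dark head, white nylon jaw pads, sprung open; they lie flat on the tool mat. Origin at the pivot on the underside; x along the middle line to the jaws, z up. Jaws end at x = +73 mm, handles at x = -116 mm. The head is at most 62 mm wide.
- pliers_grip (a point): where to grip, across the handles: on the middle line 66 mm behind the pivot, half-way up (10 mm), at the centre of mass; axes as the pliers'. Outer faces 43 to 86 mm behind the pivot are 20 mm high, slightly crowned. Outside width here 58 mm sprung open, about 42 mm when the clamp snaps, 34 mm closed. Their spring pushes 9 to 11 N on each finger; with the clamp it comes to 22 to 30 N just before the click and falls to about 18 N with it.
- pliers_jaws (a point): midway between the white jaw pads, 58 mm ahead of the pivot, half-way up; axes as the pliers'. Pads are 30 mm long (x +/-15 mm) and 14 mm high. Gap between them 38 mm sprung open, 35 mm with the handles at 54 mm, 17 mm closed. Each jaw with its pad is 7 to 12 mm thick.
- pliers_left (a joint): half-opening angle of the pliers, rad (both halves move alike): 0.18 sprung open, 0 closed. Gap between the jaw pads = 17 mm + 116 mm x angle; handle width at the grip = 34 mm + 132 mm x angle.
- valve_green (a joint): lever of the toggle valve with the green sleeve, rad: 0 shut (leans 29 degrees towards the operator), 1.0 open (leans as much away, towards +x of the manifold); stays where it is left, takes about 2 N at the tip.
- valve_green_tip (a point): centre of the round end of the green sleeve on its valve lever: 42 mm from the lever's pivot, which is 81 mm above the bench; the sleeve is 12 mm in diameter and its last 18 mm are coloured. Levers swing in planes along the manifold's x axis and stand 33 mm apart.
- valve_black (a joint): lever of the toggle valve with the black sleeve, rad: 0 shut (leans 29 degrees towards the operator), 1.0 open (leans as much away, towards +x of the manifold); stays where it is left, takes about 2 N at the tip.
- valve_black_tip (a point): centre of the round end of the black sleeve on its valve lever: 42 mm from the lever's pivot, which is 81 mm above the bench; the sleeve is 12 mm in diameter and its last 18 mm are coloured. Levers swing in planes along the manifold's x axis and stand 33 mm apart.
- valve_yellow (a joint): lever of the toggle valve with the yellow sleeve, rad: 0 shut (leans 29 degrees towards the operator), 1.0 open (leans as much away, towards +x of the manifold); stays where it is left, takes about 2 N at the tip.
- valve_yellow_tip (a point): centre of the round end of the yellow sleeve on its valve lever: 42 mm from the lever's pivot, which is 81 mm above the bench; the sleeve is 12 mm in diameter and its last 18 mm are coloured. Levers swing in planes along the manifold's x axis and stand 33 mm apart.
- valve_red (a joint): lever of the toggle valve with the red sleeve, rad: 0 shut (leans 29 degrees towards the operator), 1.0 open (leans as much away, towards +x of the manifold); stays where it is left, takes about 2 N at the tip.
- valve_red_tip (a point): centre of the round end of the red sleeve on its valve lever: 42 mm from the lever's pivot, which is 81 mm above the bench; the sleeve is 12 mm in diameter and its last 18 mm are coloured. Levers swing in planes along the manifold's x axis and stand 33 mm apart.
- objective_can: bystander: black round lens can, 37 mm in diameter, 60 mm high, origin at its foot.
- timer: bystander: white bench timer, 60 x 70 x 23 mm, origin at the middle of its underside.

How it is judged:
On the way, in this order (a step that is already met when the one before it is completed fails the run):
1. the clamp is snapped shut: both halves closed, the hook down behind its tooth (value of joint clamp_left below 0.02 rad and value of joint clamp_hook below 0.06 rad), for 0.2 s.
2. the green valve is swung over (all of step 1 and value of joint valve_green above 0.85 rad), for 0.2 s.
At the end, for the whole second after the job is handed in: The clamp is held shut by its hook (half-angle under 0.02 rad, hook lift under 0.06), the green valve is over 0.85 rad, the other valves are under 0.2 rad, and the pliers lie still and flat on the tool mat (grip point above the mat and under 20 mm high, tilt under 0.15 rad), released (all of step 2 and value of joint each of valve_black, valve_yellow, valve_red below 0.2 rad and height (world z) of pliers_grip below 0.02 m and x of pliers_grip in the frame of tool_mat between -0.065 and 0.065 m and y of pliers_grip in the frame of tool_mat between -0.14 and 0.14 m and angle between pliers_grip's own z axis and vertical below 0.15 rad and linear speed of pliers below 0.02 m/s); the robot touches nothing.
It fails at once if the clamp is squeezed too hard: the jaws press its ears with more than 60 N in all (30 N on each ear) (contact force between pliers and clamp above 60 N).
It fails at once if the gripper or arm itself pushes the clamp (over 2 N) (contact force between any of the arm, the fingers and clamp above 2 N).
It fails at once if another valve is disturbed (moved over 0.2 rad) (value of joint any of valve_black, valve_yellow, valve_red above 0.2 rad).
It fails at once if the pliers are dropped (faster than 0.9 m/s when not held) (linear speed of pliers above 0.9 m/s and contact force between the fingers and pliers below 0.2 N).
It fails at once if a bystander (lens can, timer) is shifted by more than 20 mm (distance of any of objective_can, timer from where it was at the start of the episode above 0.02 m).
It also fails if it takes over 61 s, if anything falls off the work surface, if the arm or the gripper's body presses on something with over 40 N, if the wrist force passes 120 N, or if a joint passes its speed limit or range.

ROBOT

A 6-joint arm with a two-finger parallel gripper is mounted at the origin on a cart in front of the work surface, level with it; the furniture and walls round the work are solid. World frame = base frame: x ahead of the robot, y to its left, z up, the work surface at z = 0. Lengths are in m, angles in rad, forces in N, time in s.
With the tool pointing down it reaches from about 0.375 to 0.825 m from the base axis. Payload 5.5 kg.
Tool frame: the origin (TCP) lies on the front face of the gripper's body, between the roots of the fingers; the fingertips stand 73 mm ahead of it and the grasp point (between the pads) lies 54 mm ahead of it; z points along the fingers, y is the direction in which the jaws open and shut (so a half turn about z gives the same grasp; the last joint's range is limited). The gripper opens to 85 mm and grips with 20 to 120 N. Pads are 22 mm wide; open, the fingers measure 114 mm over their backs; the gripper's body (76 mm by 85 mm) begins 54 mm behind the grasp point. The pads swing forward as they close: fully open they stand 13 mm farther back than shut.
Start: joints at [1.253, 0.314, -0.047, 1.21, 0, 1.571], TCP at [0.187, 0.57, 0.304] pointing down, gripper open.
Joint ranges: [-2.67, 2.67], [-0.69, 1.73], [-1.03, 1.25], [-2.08, 2.16], [-1.42, 1.45], [-3.14, 3.14]. Speed limits (rad/s): [2.39, 2.39, 3.01, 3.14, 3.14, 3.14].

INTERFACE

Orientations are given as a 3x3 rotation matrix whose columns are the frame's x, y, z axes.
In Python, from station import ctrl gives the robot as it stands. The module is installed in compiled form; this text tells all that it offers.
- The arm moves only by the shell command python3 -m crank 'ROWS'. ROWS is JSON, a list of rows, each a list of 3 entries, a list of its own where there are three numbers: the opening in per cent of the stroke, from 0 (shut) to 100 (fully open), then the shift along the tool's x, y, z in m, then the turn, a rotation vector about the tool's x, y, z in rad. A call has 1 to 12 rows; each row shifts and turns the commanded pose from where the row before left it, along the tool's axes as they then stand; what a row does not reach is not made up. A row lasts 1/10 s, in which the tool goes at most 50 mm and 8.59 degrees, less where a joint would pass 70% of its speed; a pose out of reach is approached as far as the arm can. A call with a gripper value outside its range is refused whole. The fingers move at their own pace and stop on an object; the grip force is fixed at half the most. Time passes only in rows, so rows that do not move let the fingers close. It gives the time, the measured TCP pose, the force and the opening at its end, in the units of the state.
- ctrl.state(): the state, without advancing time (a new reading comes with each control period).
- ctrl.snapshot(name): name is "scene" or "top"; returns (picture, depth): 384x512x3 uint8, red, green, blue; 384x512 float32, m along the optical axis (not along the pixel's ray), 0 where there is no reading.
- ctrl.camera_info(name): a dict with "mtx" (3x3 intrinsics, pixels), "rvec" (rotation vector, rad) and "tvec" (3), from world to camera coordinates, as OpenCV has them. Camera axes: x right, y down, z forward; pixel columns grow to the right and rows downward; lengths in m; the calibration is good to about 2 mm. A picture is of the moment at which its call begins. camera_info takes no time and is no camera call.
- ctrl.sign_off(): hands the job in, once; it reports no verdict.
Trained networks look in the newest picture that a camera, given by its name, has taken for a name from the list of things; names that differ only in an ending like _2 or _b are one class to them, and where a whole thing is asked for, a point or a joint stands for the part that bears it (a point fixed in the world has none). Each returns a list of dicts, best first, with "conf" (0 to 1); they miss things now and then, are a little off and sometimes report something else, mostly with a low value. They report only what shows in the picture. A call takes as long as a camera call.
- ctrl.spot_in(camera, target): "xy" ([column, row] as shares, 0 to 1, of the picture: columns of its width, rows of its height, amid what is visible of it).
- ctrl.tip_of(camera, target): "xy" ([column, row] as shares, 0 to 1, of the picture: columns of its width, rows of its height: a listed point, or the origin of a listed thing).
The state is a dict: "t": time; "joint_pos": joint angles; "joint_velocities": joint speeds; "tau": joint torques, N m; "tcp_pos": TCP position; "tool_rot": TCP orientation; "ft_force": force on the tool from outside, world axes, zero at the start; "moment": the same for the moment, N m; "grip_width": finger opening in m.
Only numpy, scipy, OpenCV 4.12 (cv2) and the standard library are available. Lean on these libraries where they do the work, as an engineer would, in place of code of your own. Each camera call takes 0.05 s, during which the arm holds its last target.

## Working session

There is one attempt and no reset: what is moved stays moved. The work goes in short steps, Python scripts to look and compute and a shell command to move; the robot and the scene stay as the last step left them, time stands still between calls to the robot, and variables do not carry over. Pictures are saved under pics/ and viewed, and the job is handed in when it is done.

```bash
mkdir -p pics; cat > h.py <<'E'
import numpy as np, cv2
from station import ctrl
def cam(n):
    c=ctrl.camera_info(n); K=np.array(c["mtx"],float); R=cv2.Rodrigues(np.array(c["rvec"],float))[0]; t=np.array(c["tvec"],float).ravel(); return K,R,t
def px2w(n,u,v,d):
    K,R,t=cam(n); p=np.linalg.inv(K)@np.array([u,v,1.])*d; return R.T@(p-t)
def ray_z(n,u,v,z):
    K,R,t=cam(n); r=R.T@np.linalg.inv(K)@np.array([u,v,1.]); o=-R.T@t; return o+r*(z-o[2])/r[2]
def proj(n,P):
    K,R,t=cam(n); q=K@(R@np.asarray(P,float)+t); return q[:2]/q[2]
def snap(n,f):
    im,d=ctrl.snapshot(n); cv2.imwrite(f"pics/{f}.png",im[:,:,::-1]); np.save(f"pics/{f}.npy",d); return im,d
E
python3 - <<'E'
from h import *
print({k:np.round(v,3).tolist() for k,v in ctrl.state().items()})
for n in("scene","top"):
    im,d=snap(n,n+"0")
    K,R,t=cam(n);print(n,np.round(K,1).tolist(),"pos",np.round(-R.T@t,3),"fwd",np.round(R[2],3))
    for tg in ("manifold","gauge","clamp","clamp_ears","tool_mat","pliers","pliers_grip","pliers_jaws","valve_green_tip","valve_black_tip","valve_yellow_tip","valve_red_tip","objective_can","timer"):
        r=ctrl.tip_of(n,tg)[:2]
        print(tg,[(np.round(np.array(x["xy"])*[512,384],1).tolist(),round(x["conf"],2)) for x in r])
E
```

```text
{'t': 0.0, 'joint_pos': [1.253, 0.314, -0.048, 1.21, 0.0, 1.571], 'joint_velocities': [-0.0, 0.001, -0.001, -0.001, -0.0, 0.0], 'tau': [-0.002, -53.959, 33.975, 0.019, -0.0, -0.0], 'tcp_pos': [0.187, 0.57, 0.303], 'tool_rot': [[-0.95, 0.313, -0.001], [0.313, 0.95, -0.002], [0.0, -0.002, -1.0]], 'ft_force': [-0.156, -0.631, -0.474], 'moment': [-0.023, 0.016, 0.006], 'grip_width': 0.085}
scene [[370.4, 0.0, 253.3], [0.0, 370.4, 187.0], [0.0, 0.0, 1.0]] pos [ 0.019 -0.209  0.655] fwd [ 0.559  0.535 -0.634]
manifold [([243.9, 188.6], 0.95), ([265.4, 262.1], 0.42)]
gauge [([280.0, 153.8], 0.92)]
clamp [([278.5, 154.1], 0.65)]
clamp_ears [([268.9, 166.2], 0.83), ([227.8, 236.1], 0.64)]
tool_mat [([256.5, 250.3], 0.97)]
pliers [([242.7, 250.3], 0.82)]
pliers_grip [([267.1, 262.3], 0.85)]
pliers_jaws [([227.3, 233.2], 0.65)]
valve_green_tip [([212.9, 149.0], 0.6)]
valve_black_tip [([274.8, 151.9], 0.45), ([223.8, 152.9], 0.44)]
valve_yellow_tip [([242.8, 189.2], 0.71), ([234.2, 157.8], 0.56)]
valve_red_tip [([199.7, 146.3], 0.42)]
objective_can [([335.8, 265.0], 0.66)]
timer [([168.1, 223.8], 0.61)]
top [[391.6, 0.0, 258.7], [0.0, 391.6, 194.5], [0.0, 0.0, 1.0]] pos [0.364 0.232 0.943] fwd [ 0.154  0.011 -0.988]
manifold [([212.6, 168.7], 0.55), ([253.1, 236.4], 0.34)]
gauge [([242.3, 138.8], 0.91)]
clamp [([159.3, 186.1], 0.75), ([243.4, 136.7], 0.61)]
clamp_ears [([249.4, 163.2], 0.78), ([212.8, 170.3], 0.37)]
tool_mat [([283.4, 224.3], 0.67)]
pliers [([278.1, 236.4], 0.95)]
pliers_grip [([301.8, 232.8], 0.97)]
pliers_jaws [([250.2, 235.8], 0.87), ([242.4, 137.5], 0.3)]
valve_green_tip [([190.4, 173.6], 0.56), ([174.3, 181.0], 0.4)]
valve_black_tip [([191.3, 171.6], 0.46)]
valve_yellow_tip [([199.7, 169.1], 0.45)]
valve_red_tip [([159.7, 188.7], 0.52)]
objective_can [([346.1, 184.3], 0.57)]
timer [([204.0, 270.0], 0.94)]
```

View pics/scene0.png

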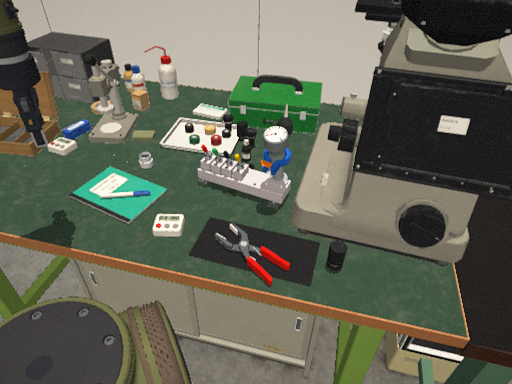

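View pics/top0.png

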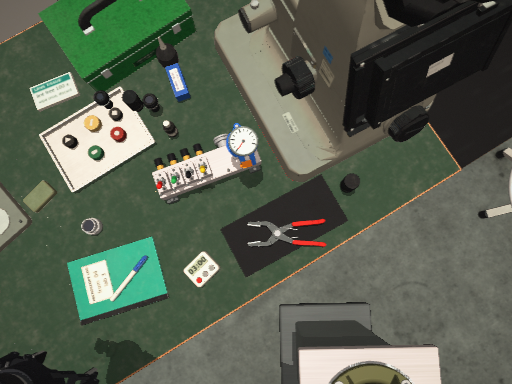

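```bash
python3 - <<'E'
import cv2
a=cv2.imread('pics/scene0.png')[110:300,130:370];cv2.imwrite('pics/scene0c.png',cv2.resize(a,None,fx=3.1,fy=3.1,interpolation=cv2.INTER_CUBIC))
a=cv2.imread('pics/top0.png')[90:290,130:370];cv2.imwrite('pics/top0c.png',cv2.resize(a,None,fx=3,fy=3,interpolation=cv2.INTER_CUBIC))
E
```

```text
(no output)
```

View pics/scene0c.png

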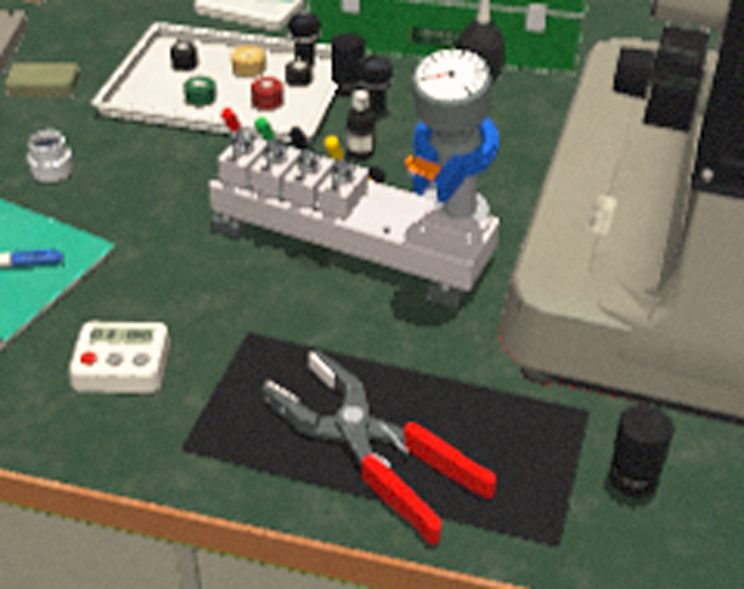

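View pics/top0c.png

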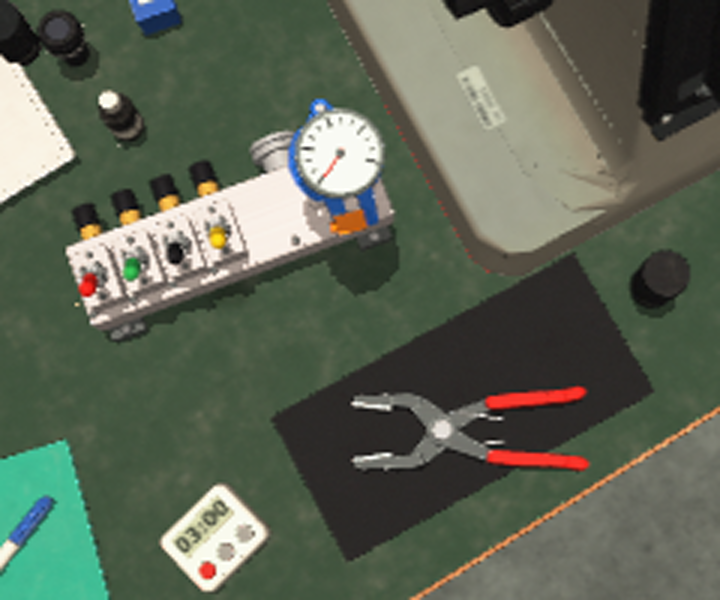

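The scene camera shows the pliers on the mat, pivot near (243,250), jaws to the left. The gauge is near (278,140), with the blue clamp and orange hook near (267,163). From the left the valve sleeves are red, green, black and yellow. Next I fit poses.

```bash
cat >> h.py <<'E'
def cloud(n,d):
    K,R,t=cam(n); v,u=np.mgrid[:384,:512]; p=np.stack([u,v,np.ones_like(u)],-1)@np.linalg.inv(K).T*d[...,None]
    return (p-t)@R
def rot(y): return np.array([[np.cos(y),-np.sin(y),0],[np.sin(y),np.cos(y),0],[0,0,1]])
E
cat > fit.py <<'E'
from h import *
from scipy.optimize import least_squares
obs={}
for n in("scene","top"):
    im=cv2.imread(f"pics/{n}0.png"); d=np.load(f"pics/{n}0.npy"); W=cloud(n,d); hsv=cv2.cvtColor(im,cv2.COLOR_BGR2HSV)
    roi=np.zeros((384,512),bool)
    if n=="scene": roi[120:205,190:300]=1
    else: roi[120:205,145:265]=1
    H,S,V=[hsv[...,i].astype(int) for i in range(3)]
    cols=dict(red=((H<6)|(H>174))&(S>170)&(V>120),green=(H>50)&(H<80)&(S>120)&(V>110),yellow=(H>22)&(H<32)&(S>150)&(V>150),orange=(H>8)&(H<19)&(S>170)&(V>150),blue=(H>100)&(H<125)&(S>150)&(V>80))
    for c,m in cols.items():
        m=m&roi&(d>0)&(W[...,2]>.08)&(W[...,2]<.25)
        ys,xs=np.nonzero(m)
        if len(xs): print(n,c,len(xs),"px",xs.mean().round(1),ys.mean().round(1),"W",W[m].mean(0).round(4), W[m].min(0).round(3),W[m].max(0).round(3))
    m=roi&(d>0)&(abs(W[...,2]-.045)<.004)
    m=cv2.morphologyEx(m.astype(np.uint8),cv2.MORPH_OPEN,np.ones((2,2)))>0
    P=W[m][:,:2].astype(np.float32); r=cv2.minAreaRect(P*1000); print("rail",len(P),r)
    # can, timer
E
python3 fit.py
```

```text
scene red 21 px 204.0 148.0 W [0.5182 0.4511 0.115 ] [0.512 0.448 0.101] [0.526 0.455 0.125]
scene green 11 px 214.4 149.6 W [0.527  0.4193 0.1209] [0.522 0.417 0.11 ] [0.535 0.423 0.125]
scene yellow 24 px 237.0 156.8 W [0.5501 0.3586 0.1173] [0.545 0.355 0.105] [0.556 0.365 0.125]
scene orange 45 px 265.7 163.6 W [0.5542 0.2642 0.1426] [0.548 0.253 0.133] [0.565 0.277 0.148]
scene blue 279 px 276.7 161.1 W [0.5857 0.2572 0.1378] [0.55  0.239 0.116] [0.628 0.305 0.154]
rail 822 ((394.80706787109375, 224.29701232910156), (1116.658203125, 261.4718017578125), 35.82969665527344)
top red 32 px 159.0 184.6 W [0.5188 0.455  0.1195] [0.511 0.45  0.107] [0.529 0.46  0.126]
top green 23 px 173.3 179.3 W [0.5294 0.424  0.1207] [0.523 0.42  0.109] [0.539 0.429 0.124]
top yellow 16 px 201.6 169.1 W [0.55   0.3631 0.1219] [0.545 0.359 0.106] [0.561 0.369 0.126]
top orange 67 px 245.9 163.8 W [0.5542 0.2666 0.1424] [0.548 0.256 0.139] [0.563 0.279 0.148]
top blue 129 px 240.3 150.6 W [0.5829 0.2778 0.143 ] [0.555 0.248 0.133] [0.639 0.308 0.196]
rail 1326 ((543.5870361328125, 328.8155517578125), (347.0950622558594, 214.99208068847656), 59.98346710205078)
```

```bash
python3 - <<'E'
from h import *
for n,z in(("scene",.0),("top",.0)):
    im=cv2.imread(f"pics/{n}0.png");d=np.load(f"pics/{n}0.npy");W=cloud(n,d);V=im.max(2).astype(int)
    hsv=cv2.cvtColor(im,cv2.COLOR_BGR2HSV)
    red=((hsv[...,0]<6)|(hsv[...,0]>174))&(hsv[...,1]>170)&(W[...,2]<.04)&(W[...,2]>.005)&(d>0)
    roi=np.zeros((384,512),bool)
    if n=="scene": roi[215:290,185:325]=1
    else: roi[170:285,215:350]=1
    m=red&roi; k,l,st,ct=cv2.connectedComponentsWithStats(m.astype(np.uint8))
    for i in range(1,k):
        if st[i,4]>20:
            P=W[l==i]; print(n,"handle",st[i],P.mean(0).round(4),cv2.minAreaRect((P[:,:2]*1000).astype(np.float32)), P[:,2].max().round(3))
    whi=(im.min(2)>130)&roi&(W[...,2]<.05); k,l,st,ct=cv2.connectedComponentsWithStats(whi.astype(np.uint8))
    for i in range(1,k):
        if st[i,4]>8: P=W[l==i]; print(n,"white",st[i],ct[i].round(1),P.mean(0).round(4))
    # mat
    mm=roi&(V<60)&(abs(W[...,2]-.002)<.006); P=(W[mm][:,:2]*1000).astype(np.float32); print("mat",cv2.minAreaRect(P))
for n,a in (("scene",{"pivot":(243.5,244),"grip":(267.1,262.3),"jaws":(227.3,233.2),"can":(335.8,265),"timer":(168.1,223.8),"mat":(256.5,250.3)}),("top",{"pivot":(277.5,233.5),"grip":(301.8,232.8),"jaws":(250.2,235.8),"can":(346,184),"timer":(204,270),"mat":(283.4,224.3)})):
    for k,(u,v) in a.items():
        print(n,k,ray_z(n,u,v,{"pivot":.02,"grip":.012,"jaws":.012}.get(k,0.0)).round(4))
E
```

```text
scene handle [260 246  30  24 274] [0.438  0.124  0.0182] ((439.6001281738281, 125.6041259765625), (11.884805679321289, 77.95722961425781), 3.671969413757324) 0.027
scene handle [247 257  25  28 247] [0.3896 0.1237 0.019 ] ((391.3387451171875, 125.06241607666016), (76.22179412841797, 10.535590171813965), 84.66291046142578) 0.027
scene white [230 224   8  10  37] [233.5 228.5] [0.4365 0.2537 0.0163]
scene white [216 233  10   7  21] [220.5 235.8] [0.3956 0.254  0.0218]
scene white [240 241   7   6  37] [243.2 243.3] [0.4161 0.1997 0.0226]
scene white [252 247   9   8  17] [255.9 249.9] [0.4283 0.1712 0.0134]
mat ((435.5582580566406, 181.0609893798828), (179.40443420410156, 279.2757873535156), 27.3273868560791)
top handle [292 219  33   8 149] [0.4382 0.129  0.0217] ((438.69842529296875, 128.08900451660156), (10.296030044555664, 76.19629669189453), 4.120909214019775) 0.027
top handle [292 240  34   7 143] [0.3903 0.1289 0.0222] ((390.5677185058594, 128.6991729736328), (76.69685363769531, 10.32047176361084), 84.37495422363281) 0.028
top white [215 170  22   8  96] [222.1 172.4] [0.5579 0.327  0.0457]
top white [247 224  13   3  16] [253.4 224.7] [0.4358 0.2566 0.02  ]
top white [273 229   8   8  47] [276.7 232.3] [0.4165 0.2023 0.022 ]
top white [248 241  13   3  23] [253.8 242. ] [0.3954 0.2565 0.0182]
top white [215 263   4  10  27] [216.1 267.4] [0.3385 0.3455 0.0193]
mat ((483.37774658203125, 177.6124725341797), (240.4120635986328, 335.7789611816406), 21.296165466308594)
scene pivot [0.4168 0.1994 0.02  ]
scene grip [0.4212 0.1299 0.012 ]
scene jaws [0.4183 0.256  0.012 ]
scene can [0.5317 0.0229 0.    ]
scene timer [0.3434 0.3913 0.    ]
scene mat [0.4371 0.1773 0.    ]
top pivot [0.4138 0.2005 0.02  ]
top grip [0.4146 0.1427 0.012 ]
top jaws [0.4103 0.265  0.012 ]
top can [0.5314 0.0293 0.    ]
top timer [0.3326 0.3765 0.    ]
top mat [0.4366 0.185  0.    ]
```

```bash
cat > fit2.py <<'E'
from h import *
from scipy.optimize import least_squares
vt={"red":111,"green":78,"black":45,"yellow":12}
o=[("scene","red",204,148),("scene","green",214.4,149.6),("scene","yellow",237,156.8),("top","red",159,184.6),("top","green",173.3,179.3),("top","yellow",201.6,169.1)]
dial=[]
for n,(y0,y1,x0,x1) in (("scene",(122,150,258,292)),("top",(120,165,222,262))):
    im=cv2.imread(f"pics/{n}0.png");d=np.load(f"pics/{n}0.npy");W=cloud(n,d)
    m=np.zeros((384,512),bool);m[y0:y1,x0:x1]=1
    m&=(im.min(2)>140)&(W[...,2]>.17)&(W[...,2]<.24)
    v,u=np.nonzero(m); e=cv2.minEnclosingCircle(np.stack([u,v],1).astype(np.float32)); print(n,len(u),u.mean(),v.mean(),e,W[m].mean(0),W[m].min(0),W[m].max(0))
    dial.append((n,(u.min()+u.max())/2,(v.min()+v.max())/2))
lean=np.radians(15)
A=np.array([[np.cos(lean),0,-np.sin(lean)],[0,1,0],[np.sin(lean),0,np.cos(lean)]])  # clamp x,y,z columns in manifold
def mod(p,k):
    R=rot(p[2]);T=np.array([p[0],p[1],0])
    if k in vt: a=np.radians(29);r=.041;q=np.array([-.004-r*np.sin(a),vt[k]/1000,.081+r*np.cos(a)])
    else: q=np.array([p[3],p[4],.137])+A@np.array([0,0,.075])
    return T+R@q
def res(p):
    r=[]
    for n,k,u,v in o+[(n,"dial",u,v) for n,u,v in dial]:
        b=p[5:7] if n=="scene" else p[7:9]
        r+=list(proj(n,mod(p,k))-[u,v]-b)
    return np.array(r+list(np.array(p[5:])*.4))
s=least_squares(res,[.55,.35,.33,0,-.09,0,0,0,0]); print(s.x.round(4),s.fun.round(2))
np.save("man.npy",s.x)
p=s.x
for sw in (-.2,-.1,0,.1,.2):
  C=np.array([p[0],p[1],0])+rot(p[2])@np.array([p[3],p[4],.137]); Rc=rot(p[2])@A@rot(sw)
  print(sw,"ears",(C+Rc@[-.046,0,0]).round(4),[ (proj(n,C+Rc@[-.046,0,0])-p[i:i+2]).round(1).tolist() for n,i in (("scene",5),("top",7))],"hook mid",(C+Rc@[-.046,0,.0155]).round(4),[ (proj(n,C+Rc@[-.046,0,.019])-p[i:i+2]).round(1).tolist() for n,i in (("scene",5),("top",7))])
E
python3 fit2.py; python3 - <<'E'
import cv2
a=cv2.imread('pics/scene0.png')[120:205,225:310];cv2.imwrite('pics/sc_clamp.png',cv2.resize(a,None,fx=7,fy=7,interpolation=cv2.INTER_CUBIC))
a=cv2.imread('pics/top0.png')[115:190,215:290];cv2.imwrite('pics/top_clamp.png',cv2.resize(a,None,fx=8,fy=8,interpolation=cv2.INTER_CUBIC))
E
```

```text
scene 305 275.0590163934426 133.75409836065575 ((275.0, 134.0), 11.401854515075684) [0.5841457  0.26616544 0.21092399] [0.55978945 0.24082692 0.20215318] [0.61225223 0.29324023 0.21855944]
top 576 242.78993055555554 140.21527777777777 ((242.56666564941406, 140.48333740234375), 14.6455078125) [0.58504366 0.26895579 0.21032485] [0.5591167  0.24140688 0.20095798] [0.61260271 0.29781814 0.21915709]
[ 0.5784  0.3585  0.3338 -0.0026 -0.087  -0.4244 -0.612   0.3229 -0.1833] [-0.35 -0.82  0.14  0.69  0.07 -0.06 -0.28  0.08 -0.08  0.1   0.48 -0.22
  0.07  0.1  -0.07  0.01 -0.17 -0.24  0.13 -0.07]
-0.2 ears [0.5603 0.2698 0.1253] [[265.9, 168.0], [244.4, 163.1]] hook mid [0.5565 0.2685 0.1403] [[265.4, 162.9], [244.8, 163.2]]
-0.1 ears [0.5612 0.2653 0.1252] [[267.5, 168.7], [246.5, 162.7]] hook mid [0.5574 0.264  0.1401] [[267.0, 163.6], [246.9, 162.8]]
0 ears [0.5625 0.2609 0.1251] [[269.2, 169.3], [248.6, 162.0]] hook mid [0.5587 0.2596 0.1401] [[268.7, 164.1], [249.0, 162.1]]
0.1 ears [0.5642 0.2566 0.1252] [[271.0, 169.7], [250.6, 161.2]] hook mid [0.5604 0.2553 0.1401] [[270.6, 164.6], [251.1, 161.3]]
0.2 ears [0.5663 0.2525 0.1253] [[272.9, 170.0], [252.4, 160.2]] hook mid [0.5625 0.2512 0.1403] [[272.4, 164.9], [253.0, 160.2]]
```

View pics/sc_clamp.png

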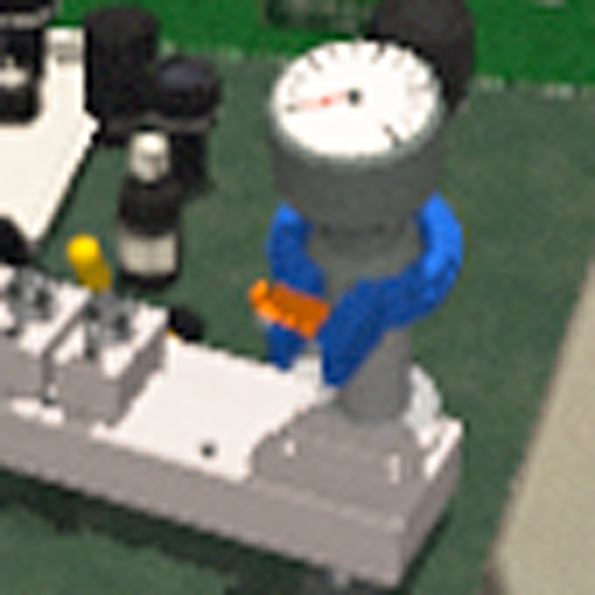

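View pics/top_clamp.png

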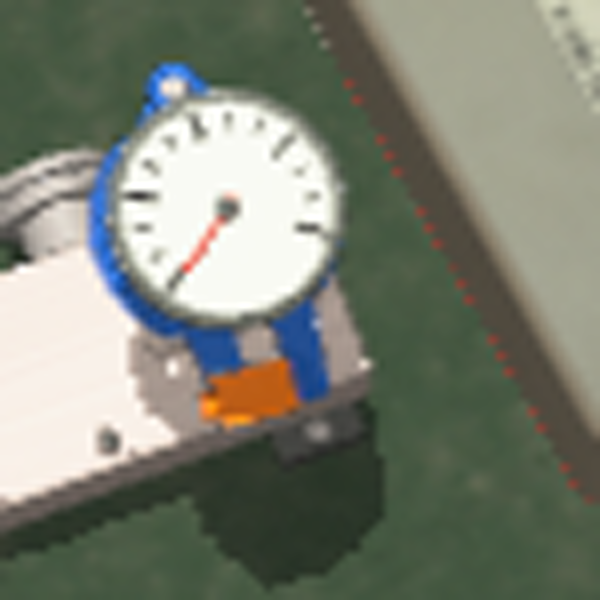

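```bash
cat >> fit2.py <<'E'
print("----")
for sw in (-.2,-.1,0,.1,.2):
  C=np.array([p[0],p[1],0])+rot(p[2])@np.array([p[3],p[4],.137]); Rc=rot(p[2])@A@rot(sw)
  print(sw,[ (proj(n,C+Rc@q)-p[7:9]).round(1).tolist() for n in ("top",) for q in ([.036,0,.01],[-.053,-.009,.009])])
C0=C;print("C",C.round(4))
E
python3 fit2.py|sed -n '/----/,$p'
python3 -m crank '[[100,[0,0,0],[0,0,0.1]]]'; python3 -c "
from h import *
print(ctrl.state()['joint_pos'])"
```

```text
----
-0.2 [[238.7, 124.3], [249.3, 165.8]]
-0.1 [[237.0, 124.7], [251.6, 164.9]]
0 [[235.4, 125.2], [253.9, 163.7]]
0.1 [[233.8, 125.8], [256.0, 162.4]]
0.2 [[232.3, 126.7], [258.0, 160.8]]
C [0.6045 0.2754 0.137 ]
t: 1.6
tcp_pos: [0.1875, 0.57, 0.3039]
tool_rot: [[-0.913, 0.408, -0.0], [0.408, 0.913, -0.0], [0.0, -0.0, -1.0]]
ft_force: [-0.1, 1.3, 0.1]
grip_width: 0.0855
[ 1.25299481e+00  3.13500767e-01 -4.70768168e-02  1.21021938e+00
  8.69901538e-07  1.67276284e+00]
```

```bash
cat >> h.py <<'E'
def delta(Rt,pt,pre=True):
    s=ctrl.state();R=np.array(s["tool_rot"]);p=np.array(s["tcp_pos"])
    rv=cv2.Rodrigues(R.T@Rt)[0].ravel(); sh=R.T@(np.asarray(pt)-p); sh2=np.asarray(Rt).T@(np.asarray(pt)-p)
    print("t",round(s["t"],2),"turn",rv.round(4),"shift(now axes)",sh.round(4),"shift(after turn)",sh2.round(4),"f",np.round(s["ft_force"],1),"w",round(s["grip_width"],4)); return rv,sh
def cols(x,y,z): return np.stack([x,y,z],1)
A15=np.array([[np.cos(.2618),0,-np.sin(.2618)],[0,1,0],[np.sin(.2618),0,np.cos(.2618)]])
FLIP=np.diag([-1.,1,-1])   # tool axes in pliers axes
E
python3 -m crank '[[100,[0,0,0],[0,0,-0.145]],[100,[0,0,0],[0,0,-0.145]],[100,[0,0,0],[0,0,-0.145]],[100,[0,0,0],[0,0,-0.145]],[100,[0,0,0],[0,0,-0.145]],[100,[0,0,0],[0,0,-0.145]],[100,[0,0,0],[0,0,-0.145]],[100,[0,0,0],[0,0,-0.145]],[100,[0,0,0],[0,0,-0.145]],[100,[0,0,0],[0,0,-0.145]],[100,[0,0,0],[0,0,-0.145]],[100,[0,0,0],[0,0,-0.145]]]'
python3 - <<'E'
from h import *
delta(rot(np.radians(89.2))@FLIP,[.4155,.135,.12])
E
```

```text
t: 2.8
tcp_pos: [0.1875, 0.5699, 0.3039]
tool_rot: [[-0.24, -0.971, -0.0], [-0.971, 0.24, -0.0], [0.0, -0.0, -1.0]]
ft_force: [0.1, -0.2, 0.1]
grip_width: 0.0853
t 2.8 turn [ 0.000e+00 -1.000e-04 -2.287e-01] shift(now axes) [ 0.3674 -0.3258  0.1839] shift(after turn) [ 0.4317 -0.2341  0.1839] f [ 0.1 -0.2  0.1] w 0.0853
```

```bash
python3 -m crank '[[100,[0,0,0],[0,0,-0.1145]],[100,[0,0,0],[0,0,-0.1145]],[100,[0.043,-0.0235,0.008],[0,0,0]],[100,[0.043,-0.0235,0.008],[0,0,0]],[100,[0.043,-0.0235,0.008],[0,0,0]],[100,[0.043,-0.0235,0.008],[0,0,0]],[100,[0.043,-0.0235,0.008],[0,0,0]],[100,[0.043,-0.0235,0.008],[0,0,0]],[100,[0.043,-0.0235,0.008],[0,0,0]],[100,[0.043,-0.0235,0.008],[0,0,0]],[100,[0.043,-0.0235,0.008],[0,0,0]],[100,[0.043,-0.0235,0.008],[0,0,0]]]'
python3 - <<'E'
from h import *
delta(rot(np.radians(89.2))@FLIP,[.4155,.135,.12])
E
```

```text
t: 4.0
tcp_pos: [0.4147, 0.1336, 0.224]
tool_rot: [[-0.019, -1.0, 0.001], [-1.0, 0.019, 0.0], [-0.0, -0.001, -1.0]]
ft_force: [0.4, 0.4, 1.0]
grip_width: 0.0854
t 4.0 turn [-0.0012  0.0005 -0.0055] shift(now axes) [-0.0014 -0.0006  0.104 ] shift(after turn) [-0.0014 -0.0008  0.104 ] f [0.4 0.4 1. ] w 0.0854
```

```bash
python3 -m crank '[[82,[-0.0014,0,0.045],[0,0,0]],[82,[0,0,0.045],[0,0,0]],[82,[0,0,0.024],[0,0,0]],[82,[0,0,0],[0,0,0]]]'
python3 - <<'E'
from h import *
for n in("scene","top"):
    im,d=snap(n,n+"1")
    a=im[190:300,180:320] if n=="scene" else im[180:290,210:350]
    cv2.imwrite(f"pics/{n}1c.png",cv2.resize(a[:,:,::-1],None,fx=5,fy=5,interpolation=cv2.INTER_CUBIC))
E
```

```text
t: 4.4
tcp_pos: [0.4115, 0.1357, 0.1071]
tool_rot: [[-0.02, -1.0, -0.006], [-1.0, 0.02, -0.002], [0.002, 0.006, -1.0]]
ft_force: [-0.6, 0.0, -0.4]
grip_width: 0.0699
```

View pics/scene1c.png

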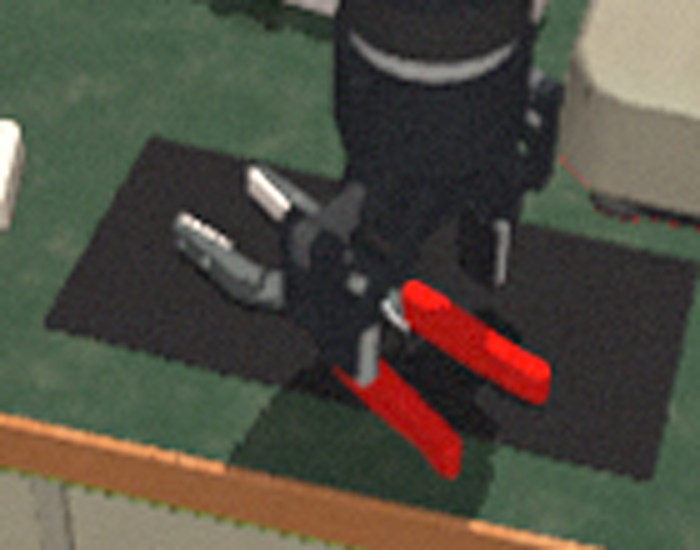

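View pics/top1c.png

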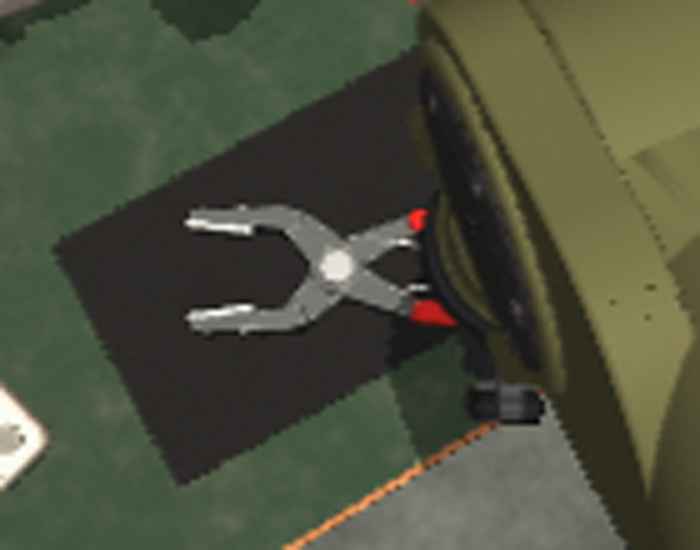

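```bash
python3 - <<'E'
from h import *
d=np.load("pics/scene1.npy");W=cloud("scene",d);im=cv2.imread("pics/scene1.png")
for (x0,x1,y0,y1) in((250,257,255,270),(275,284,233,250)):
    for v in range(y0,y1,1):
        print(v,[(int(W[v,u,2]*1000),int(im[v,u,2])) for u in range(x0,x1)])
delta(rot(np.radians(89.2))@FLIP,[.4155,.135,.08])
E
```

```text
255 [(82, 39), (86, 33), (86, 34), (84, 50), (81, 82), (77, 85), (3, 35)]
256 [(82, 35), (655, 33), (74, 63), (78, 108), (77, 123), (75, 98), (6, 41)]
257 [(76, 39), (75, 40), (74, 95), (76, 137), (75, 136), (72, 101), (2, 36)]
258 [(72, 28), (72, 46), (69, 99), (71, 136), (72, 124), (67, 89), (2, 41)]
259 [(71, 32), (70, 53), (67, 111), (70, 134), (67, 121), (64, 69), (3, 51)]
260 [(69, 27), (64, 54), (655, 108), (64, 138), (65, 124), (62, 75), (3, 36)]
261 [(63, 30), (61, 53), (60, 113), (63, 134), (61, 122), (59, 69), (2, 68)]
262 [(63, 28), (60, 59), (56, 114), (60, 135), (59, 116), (55, 100), (25, 140)]
263 [(58, 30), (56, 63), (56, 121), (57, 131), (56, 123), (53, 108), (23, 179)]
264 [(55, 24), (53, 61), (50, 115), (53, 134), (51, 116), (48, 107), (21, 181)]
265 [(52, 76), (44, 98), (48, 121), (51, 130), (50, 136), (23, 150), (25, 178)]
266 [(7, 143), (8, 145), (44, 138), (47, 142), (20, 162), (23, 179), (23, 175)]
267 [(4, 143), (7, 166), (13, 151), (14, 161), (17, 166), (19, 175), (23, 175)]
268 [(4, 71), (2, 138), (6, 166), (10, 168), (14, 166), (16, 164), (20, 168)]
269 [(
[... 1093 characters left out ...]
 45), (4, 49)]
244 [(49, 30), (49, 28), (52, 23), (53, 33), (54, 84), (52, 128), (4, 47), (3, 51), (4, 50)]
245 [(43, 33), (47, 25), (50, 33), (52, 46), (52, 90), (49, 121), (4, 45), (4, 48), (4, 53)]
246 [(6, 38), (5, 33), (46, 29), (48, 39), (47, 83), (4, 86), (4, 48), (5, 45), (4, 47)]
247 [(2, 51), (4, 46), (4, 37), (655, 37), (4, 57), (4, 39), (7, 49), (4, 54), (3, 46)]
248 [(3, 50), (3, 51), (3, 48), (3, 37), (5, 53), (4, 47), (3, 53), (4, 50), (3, 49)]
249 [(4, 49), (3, 51), (4, 48), (3, 48), (3, 50), (6, 47), (5, 48), (4, 44), (4, 49)]
t 4.5 turn [ 0.0005 -0.0002 -0.0056] shift(now axes) [ 0.0018 -0.0014  0.0303] shift(after turn) [ 0.0018 -0.0014  0.0303] f [ 1.  -0.2  0.9] w 0.0699
```

```bash
python3 -m crank '[[82,[0.0018,-0.0014,0.02],[0,0,-0.0055]],[82,[0,0,0.0125],[0,0,0]],[82,[0,0,0.005],[0,0,0]],[82,[0,0,0],[0,0,0]],[72,[0,0,0],[0,0,0]],[68,[0,0,0],[0,0,0]],[68,[0,0,0],[0,0,0]]]'
python3 - <<'E'
from h import *
delta(rot(np.radians(89.2))@FLIP,[.4155,.135,.0725])
E
```

```text
t: 5.2
tcp_pos: [0.416, 0.1353, 0.0731]
tool_rot: [[-0.014, -1.0, 0.001], [-1.0, 0.014, 0.001], [-0.001, -0.001, -1.0]]
ft_force: [0.5, 0.6, 0.5]
grip_width: 0.0579
t 5.2 turn [-0.0013  0.0006  0.    ] shift(now axes) [0.0003 0.0005 0.0006] shift(after turn) [0.0003 0.0005 0.0006] f [0.5 0.6 0.5] w 0.0579
```

```bash
python3 -m crank '[[65,[0,0,0],[0,0,0]],[63.5,[0,0,0],[0,0,0]],[63.5,[0,0,0],[0,0,0]],[63.5,[0,0,0],[0,0,0]]]'; python3 -m crank '[[63.5,[0,0,-0.01],[0,0,0]],[63.5,[0,0,-0.03],[0,0,0]],[63.5,[0,0,0],[0,0,0]],[63.5,[0,0,0],[0,0,0]]]'
python3 - <<'E'
from h import *
for n in("scene",):
    im,d=snap(n,n+"2")
    a=im[170:300,160:320]
    cv2.imwrite(f"pics/{n}2c.png",cv2.resize(a[:,:,::-1],None,fx=4.5,fy=4.5,interpolation=cv2.INTER_CUBIC))
E
```

```text
t: 5.6
tcp_pos: [0.4166, 0.1352, 0.0737]
tool_rot: [[-0.014, -1.0, 0.003], [-1.0, 0.014, 0.0], [-0.0, -0.003, -1.0]]
ft_force: [-1.1, -0.7, 10.3]
grip_width: 0.0547
t: 6.0
tcp_pos: [0.4159, 0.1352, 0.113]
tool_rot: [[-0.014, -1.0, 0.002], [-1.0, 0.014, 0.001], [-0.001, -0.002, -1.0]]
ft_force: [-0.3, 1.1, -2.2]
grip_width: 0.0547
```

View pics/scene2c.png

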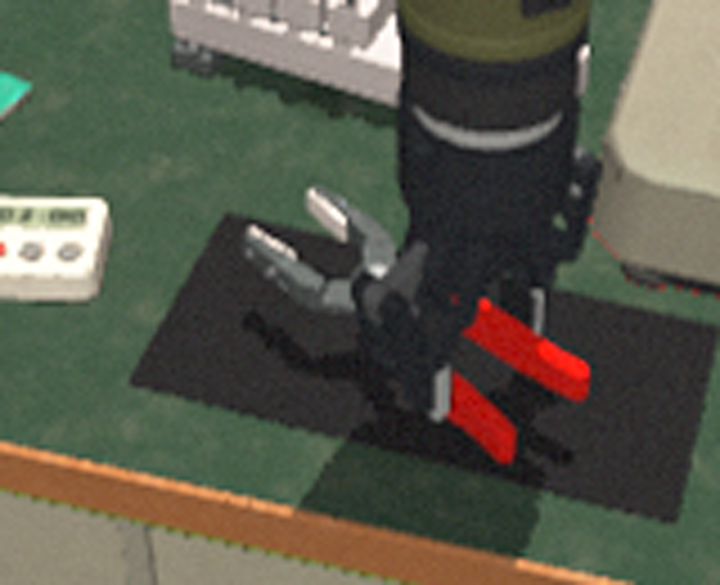

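```bash
cat >> h.py <<'E'
_p=np.array([0.5784,0.3585,0.3338,-0.0026,-0.087])
CL=np.array([_p[0],_p[1],0])+rot(_p[2])@np.array([_p[3],_p[4],.137])
def clampR(sw=-.03): return rot(_p[2])@A15@rot(sw)
G=np.array([0,0,.0615])
def target(off,sw=-.03,g=G):
    """off: jaws offset from the ears point in clamp axes"""
    Rp=clampR(sw); J=CL+Rp@(np.array([-.046,0,0])+np.asarray(off)); Rt=Rp@FLIP
    return Rt, J-Rp@[.124,0,0]-Rt@g
E
python3 - <<'E'
from h import *
W=cloud("scene",np.load("pics/scene2.npy"));im=cv2.imread("pics/scene2.png")
m=np.zeros((384,512),bool);m[208:232,212:240]=1;m&=(im.min(2)>130)
k,l,st,ct=cv2.connectedComponentsWithStats(m.astype(np.uint8))
for i in range(1,k):
    if st[i,4]>8: print(st[i],ct[i].round(1),W[l==i].mean(0).round(4))
s=ctrl.state();R=np.array(s["tool_rot"]);J=np.array(s["tcp_pos"])+R@(G+[-.124,0,0]);print("J",J,proj("scene",J))
Rt,pt=target([-.08,0,0]);print(pt,Rt.round(3));delta(Rt,pt)
Rt,pt=target([0,0,0]);print(pt)
E
```

```text
[228 212   9  11  47] [232.4 216.9] [0.4373 0.2576 0.0516]
[215 220  11   9  26] [220.3 223.8] [0.3963 0.2531 0.061 ]
J [0.4170051  0.25893075 0.05079742] [225.51709302 221.17730204]
[0.35890209 0.19823773 0.13172863] [[-0.922 -0.3    0.245]
 [-0.288  0.954  0.085]
 [-0.259  0.008 -0.966]]
t 6.05 turn [ 0.157  -0.2313  1.2453] shift(now axes) [-0.0625  0.0572 -0.0194] shift(after turn) [ 0.0287  0.0774 -0.0272] f [-0.  -0.  -3.3] w 0.0541
[0.4326643  0.22127688 0.15242489]
```

```bash
python3 -m crank '[[63.5,[-0.018,0.007,-0.012],[0,0,0]],[63.5,[-0.018,0.007,-0.012],[0,0,0]],[63.5,[-0.018,0.007,-0.012],[0,0,0]],[63.5,[-0.018,0.007,-0.01],[0,0,0]],[63.5,[0,0,0],[0,0,0]]]'
python3 -m crank '[[63.5,[0,0,0],[0.0131,-0.0193,0.1038]],[63.5,[0,0,0],[0.0131,-0.0193,0.1038]],[63.5,[0,0,0],[0.0131,-0.0193,0.1038]],[63.5,[0,0,0],[0.0131,-0.0193,0.1038]],[63.5,[0,0,0],[0.0131,-0.0193,0.1038]],[63.5,[0,0,0],[0.0131,-0.0193,0.1038]],[63.5,[0,0,0],[0.0131,-0.0193,0.1038]],[63.5,[0,0,0],[0.0131,-0.0193,0.1038]],[63.5,[0,0,0],[0.0131,-0.0193,0.1038]],[63.5,[0,0,0],[0.0131,-0.0193,0.1038]],[63.5,[0,0,0],[0.0131,-0.0193,0.1038]],[63.5,[0,0,0],[0.0131,-0.0193,0.1038]]]'
python3 - <<'E'
from h import *
Rt,pt=target([-.045,0,-.001]);print(pt);delta(Rt,pt);print(np.round(ctrl.state()["joint_pos"],2))
E
```

```text
t: 6.55
tcp_pos: [0.3881, 0.209, 0.1586]
tool_rot: [[-0.012, -1.0, 0.0], [-1.0, 0.012, 0.001], [-0.001, -0.0, -1.0]]
ft_force: [0.9, 0.7, -1.6]
grip_width: 0.054
t: 7.75
tcp_pos: [0.3875, 0.2061, 0.1569]
tool_rot: [[-0.924, -0.295, 0.243], [-0.283, 0.955, 0.083], [-0.257, 0.007, -0.966]]
ft_force: [-0.5, -0.6, -2.1]
grip_width: 0.0546
[0.39141759 0.20840215 0.13981732]
t 7.75 turn [-0.0018 -0.0017 -0.005 ] shift(now axes) [0.0001 0.001  0.0176] shift(after turn) [0.0001 0.0009 0.0176] f [-0.5 -0.6 -2.1] w 0.0546
[ 0.52 -0.03 -0.85  0.5  -0.05  0.21]
```

```bash
python3 -m crank '[[63.5,[0,0.001,0.0176],[-0.0018,-0.0017,-0.005]],[63.5,[0,0,0],[0,0,0]],[63.5,[0,0,0],[0,0,0]]]'
cat > look.py <<'E'
import sys
from h import *
k=sys.argv[1]
Rt,pt=target([-.045,0,-.001]);delta(Rt,pt)
for n in("scene","top"):
    im,d=snap(n,n+k); im=im[:,:,::-1].copy()
    b=np.array([-.42,-.61]) if n=="scene" else np.array([.32,-.18])
    y0,x0=(135,215) if n=="scene" else (110,205)
    a=cv2.resize(im[y0:y0+85,x0:x0+100],None,fx=7,fy=7,interpolation=cv2.INTER_CUBIC)
    s=ctrl.state();R=np.array(s["tool_rot"]);T=np.array(s["tcp_pos"])
    Rp=clampR()
    ears=CL+Rp@[-.046,0,0]; J=T+R@(G+[-.124,0,0])
    for P,c in ((ears,(0,255,255)),(J,(255,0,255)),(J-R@[.015,0,0],(255,0,255)),(J+R@[.015,0,0],(255,0,255))):
        q=(proj(n,P)-b-[x0,y0]+.5)*7; cv2.circle(a,tuple(int(i) for i in q),3,c,1)
    cv2.imwrite(f"pics/{n}{k}c.png",a)
E
python3 look.py 3
```

```text
t: 8.05
tcp_pos: [0.3914, 0.2088, 0.1402]
tool_rot: [[-0.921, -0.305, 0.243], [-0.293, 0.952, 0.085], [-0.257, 0.007, -0.966]]
ft_force: [-1.0, 0.6, -2.0]
grip_width: 0.0542
t 8.05 turn [ 0.0007 -0.0013  0.0046] shift(now axes) [ 0.0002 -0.0004  0.0004] shift(after turn) [ 0.0002 -0.0004  0.0004] f [-1.   0.6 -2. ] w 0.0542
```

View pics/scene3c.png

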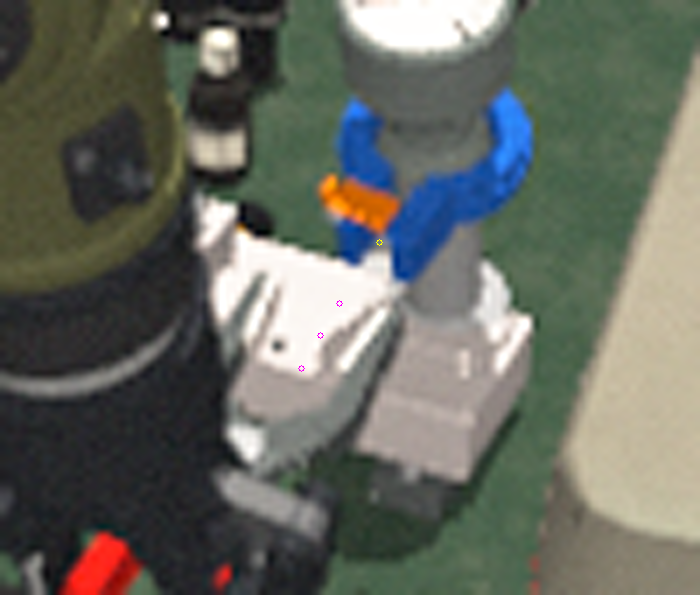

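View pics/top3c.png

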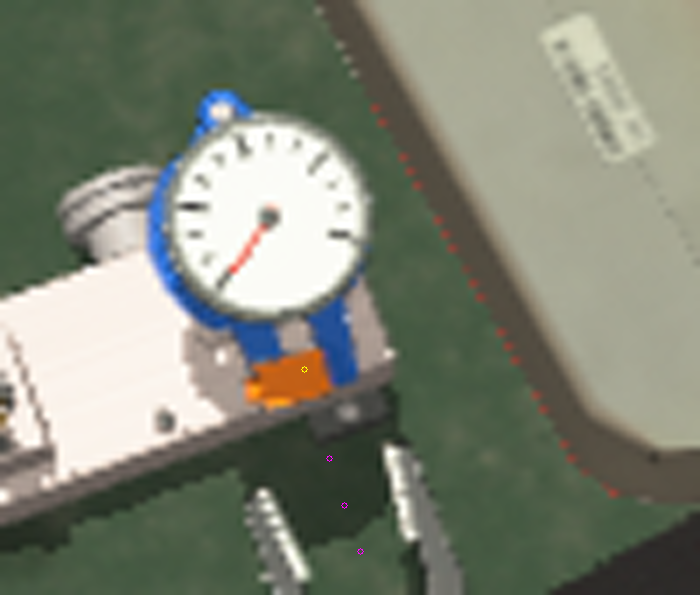

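```bash
python3 - <<'E'
from h import *
s=ctrl.state();R=np.array(s["tool_rot"]);T=np.array(s["tcp_pos"]);J=T+R@(G+[-.124,0,0]);Rp=R@FLIP
for n in ("scene","top"):
    W=cloud(n,np.load(f"pics/{n}3.npy"));im=cv2.imread(f"pics/{n}3.png").astype(int);L=(W-J)@Rp
    m=(abs(L[...,0])<.03)&(abs(L[...,1])<.035)&(abs(L[...,2])<.02)
    print(n,m.sum())
    for side in(1,-1):
        q=m&(side*L[...,1]>.008)
        l=L[q]; print(side,len(l),"x max",np.percentile(l[:,0],[2,50,98]).round(4),"y",np.percentile(l[:,1],[2,50,98]).round(4),"z",np.percentile(l[:,2],[2,50,90,98]).round(4))
    # clamp ears in clamp frame
    C=(W-CL)@clampR(0)
    b=(im[...,0]>im[...,2]*1.6)&(im[...,0]>90)
    for zlo,zhi in((-.014,.01),):
        q=b&(C[...,0]<-.036)&(C[...,0]>-.06)&(abs(C[...,1])<.04)&(abs(C[...,2])<.02)
        l=C[q]; print("blue ears",len(l))
        for side in (1,-1):
            k=l[side*l[:,1]>0]
            if len(k): print(side,len(k),"x",np.percentile(k[:,0],[2,98]).round(4),"y",np.percentile(k[:,1],[2,50,98]).round(4),"z",np.percentile(k[:,2],[2,98]).round(4))
    o=(im[...,2]>150)&(im[...,1]<im[...,2]*.7)&(im[...,0]<60)&(abs(C)<.06).all(-1)
    l=C[o];print("orange",len(l),np.percentile(l,[2,50,98],axis=0).round(4).tolist())
E
```

```text
scene 176
1 83 x max [-0.0273 -0.0083  0.0123] y [0.0161 0.0196 0.0267] z [-0.0058  0.0065  0.0095  0.0108]
-1 93 x max [-0.0291 -0.0103  0.0126] y [-0.0292 -0.0249 -0.017 ] z [-0.0054  0.0068  0.0087  0.0095]
blue ears 84
1 23 x [-0.0526 -0.0436] y [0.0046 0.0082 0.014 ] z [-0.0091  0.0108]
-1 61 x [-0.0531 -0.0368] y [-0.0171 -0.0134 -0.0075] z [-0.0104  0.0155]
orange 44 [[-0.0535, -0.0051, 0.0148], [-0.048, 0.0056, 0.0187], [-0.0419, 0.018, 0.0223]]
top 199
1 95 x max [-0.029  -0.0098  0.0113] y [0.0197 0.0257 0.0307] z [0.0016 0.0074 0.0095 0.0105]
-1 104 x max [-0.0294 -0.0098  0.012 ] y [-0.0256 -0.0195 -0.014 ] z [-0.0032  0.0071  0.0089  0.01  ]
blue ears 40
1 6 x [-0.0385 -0.0364] y [0.0082 0.0119 0.0154] z [0.0082 0.0129]
-1 34 x [-0.0531 -0.0367] y [-0.0135 -0.0088 -0.0047] z [0.0073 0.0168]
orange 63 [[-0.0536, -0.0023, 0.0146], [-0.0472, 0.0075, 0.0185], [-0.0412, 0.0192, 0.0214]]
```

```bash
python3 - <<'E'
from h import *
Rt,pt=target([-.03,-.0014,-.001],sw=0);delta(Rt,pt)
E
```

```text
t 8.15 turn [ 0.0013  0.0011 -0.0255] shift(now axes) [-0.0136 -0.0082  0.0011] shift(after turn) [-0.0134 -0.0085  0.0011] f [ 0.4  0.8 -2.7] w 0.0543
```

```bash
python3 -m crank '[[63.5,[-0.007,-0.0042,0.0006],[0.0006,0.0005,-0.0128]],[63.5,[-0.0066,-0.0041,0.0005],[0.0006,0.0005,-0.0128]],[63.5,[0,0,0],[0,0,0]],[63.5,[0,0,0],[0,0,0]]]'
python3 look.py 4
cat > rel.py <<'E'
import sys
from h import *
k=sys.argv[1]
Rt,pt=target([-.03,-.0014,-.001],sw=0);delta(Rt,pt)
s=ctrl.state();R=np.array(s["tool_rot"]);T=np.array(s["tcp_pos"]);J=T+R@(G+[-.124,0,0]);C0=clampR(0)
print("J in clamp",((J-CL)@C0).round(4))
for n in ("scene","top"):
    W=cloud(n,np.load(f"pics/{n}{k}.npy"));im=cv2.imread(f"pics/{n}{k}.png").astype(int);L=(W-J)@(R@FLIP);C=(W-CL)@C0
    b=(im[...,0]>im[...,2]*1.6)&(im[...,0]>90)
    m=(abs(L[...,0])<.03)&(abs(L[...,1])<.035)&(abs(L[...,2])<.013)&~b
    for side in(1,-1):
        l=C[m&(side*L[...,1]>.008)&(L[...,0]>-.012)]; print(n,"jaw",side,len(l),"x",np.percentile(l[:,0],[2,98]).round(4),"y",np.percentile(l[:,1],[3,97]).round(4),"z",np.percentile(l[:,2],[2,50,98]).round(4))
    q=b&(C[...,0]<-.040)&(C[...,0]>-.06)&(abs(C[...,1])<.04)&(abs(C[...,2])<.016)
    l=C[q]
    for side in (1,-1):
        kk=l[side*l[:,1]>0]
        if len(kk)>2: print(n,"ear",side,len(kk),"x",np.percentile(kk[:,0],[2,98]).round(4),"y",np.percentile(kk[:,1],[3,97]).round(4),"z",np.percentile(kk[:,2],[2,98]).round(4))
    o=(im[...,2]>150)&(im[...,1]<im[...,2]*.7)&(im[...,0]<60)&(abs(C)<.06).all(-1)
    l=C[o];print("orange",len(l),np.percentile(l,[2,50,98],axis=0).round(4).tolist())
E
python3 rel.py 4
```

```text
t: 8.55
tcp_pos: [0.4083, 0.206, 0.1441]
tool_rot: [[-0.912, -0.327, 0.246], [-0.316, 0.945, 0.086], [-0.26, 0.001, -0.966]]
ft_force: [0.1, -0.3, -2.2]
grip_width: 0.0544
t 8.55 turn [0.0005 0.0013 0.0297] shift(now axes) [0.0157 0.0078 0.0002] shift(after turn) [0.016  0.0073 0.0002] f [ 0.1 -0.3 -2.2] w 0.0544
t 8.65 turn [0.0005 0.0005 0.0001] shift(now axes) [ 0.0001 -0.0002  0.    ] shift(after turn) [ 0.0001 -0.0002  0.    ] f [-0.4 -0.1 -2.7] w 0.0545
J in clamp [-0.0759 -0.0011 -0.0009]
scene jaw 1 51 x [-0.087 -0.059] y [0.0153 0.0254] z [-0.006   0.0069  0.0102]
scene jaw -1 55 x [-0.0874 -0.0607] y [-0.0288 -0.0177] z [-0.0082  0.0071  0.0105]
scene ear 1 24 x [-0.0533 -0.0426] y [0.0053 0.0136] z [-0.0088  0.0116]
scene ear -1 51 x [-0.0537 -0.0408] y [-0.0169 -0.0069] z [-0.0098  0.0152]
orange 44 [[-0.0531, -0.0055, 0.0145], [-0.048, 0.0058, 0.0187], [-0.0412, 0.018, 0.0216]]
top jaw 1 55 x [-0.0871 -0.0631] y [0.0195 0.0292] z [0.0017 0.0074 0.0103]
top jaw -1 62 x [-0.087  -0.0618] y [-0.0257 -0.0151] z [-0.0036  0.0062  0.0102]
top ear -1 24 x [-0.0534 -0.0407] y [-0.0123 -0.0053] z [0.0078 0.0153]
orange 62 [[-0.0536, -0.0024, 0.0157], [-0.0473, 0.0075, 0.018], [-0.0412, 0.0191, 0.0221]]
```

View pics/scene4c.png

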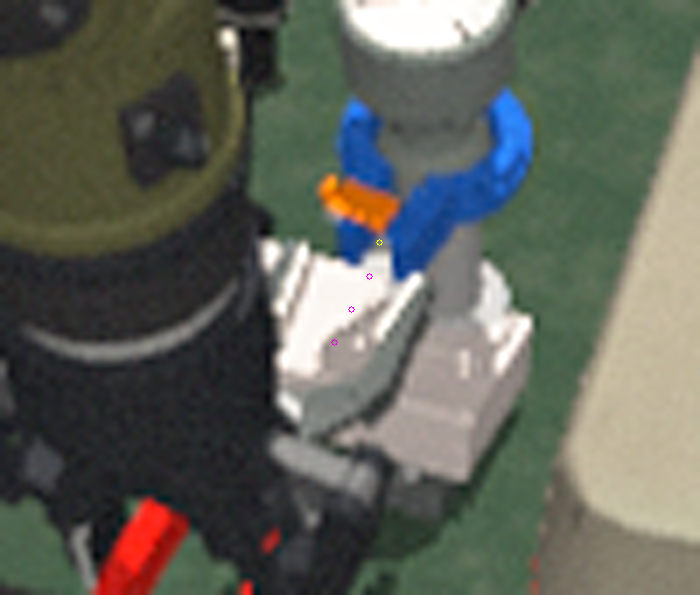

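View pics/top4c.png

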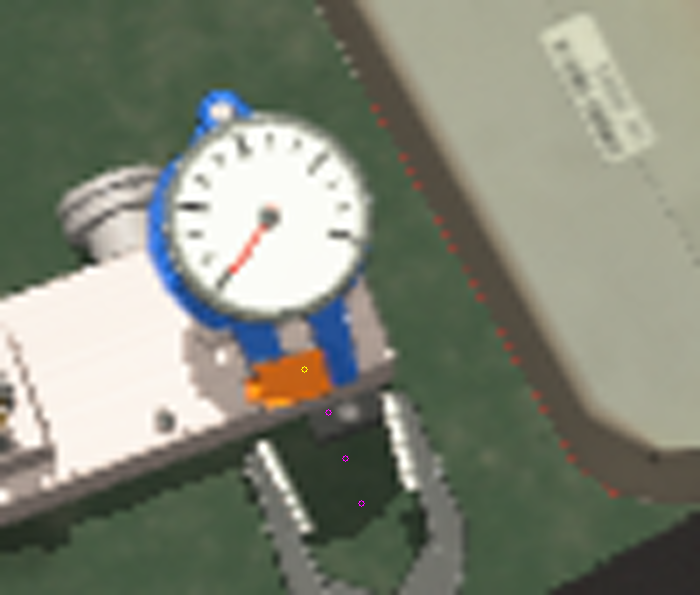

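```bash
python3 -m crank '[[63.5,[-0.005,0,0],[0,0,0]],[63.5,[-0.005,0,0],[0,0,0]],[63.5,[-0.004,0,0],[0,0,0]],[63.5,[0,0,0],[0,0,0]]]'
python3 -c "
from station import ctrl
s=ctrl.state();print(s['ft_force'],s['moment'])"
python3 look.py 5; python3 rel.py 5
```

```text
t: 9.05
tcp_pos: [0.4215, 0.211, 0.1479]
tool_rot: [[-0.912, -0.328, 0.246], [-0.317, 0.945, 0.086], [-0.261, 0.001, -0.965]]
ft_force: [0.9, 0.1, -1.9]
grip_width: 0.0545
[ 0.88939282  0.12124365 -1.87549014] [-0.0460197   0.40840071 -0.00430005]
t 9.05 turn [0.0007 0.0021 0.0303] shift(now axes) [0.0304 0.0074 0.0002] shift(after turn) [0.0306 0.0065 0.0003] f [ 0.9  0.1 -1.9] w 0.0545
t 9.15 turn [0.0006 0.0008 0.0004] shift(now axes) [ 0.0144 -0.0003  0.    ] shift(after turn) [ 0.0144 -0.0004  0.    ] f [ 0.6 -0.5 -2.1] w 0.0544
J in clamp [-0.0616 -0.001  -0.0009]
scene jaw 1 42 x [-0.0726 -0.0482] y [0.016  0.0257] z [-0.0058  0.0075  0.0097]
scene jaw -1 57 x [-0.073  -0.0462] y [-0.0281 -0.0133] z [-0.0062  0.0072  0.0099]
scene ear 1 24 x [-0.0529 -0.0428] y [0.005  0.0132] z [-0.0097  0.0091]
scene ear -1 40 x [-0.0538 -0.0405] y [-0.0171 -0.0065] z [-0.0058  0.0154]
orange 44 [[-0.0536, -0.0056, 0.0157], [-0.048, 0.0061, 0.0191], [-0.0415, 0.0181, 0.0226]]
top jaw 1 57 x [-0.073  -0.0485] y [0.0195 0.0295] z [-0.0047  0.0067  0.0098]
top jaw -1 59 x [-0.0729 -0.0467] y [-0.0244 -0.0146] z [-0.0014  0.0068  0.0106]
top ear -1 24 x [-0.0533 -0.0407] y [-0.0124 -0.0053] z [0.0091 0.0144]
orange 64 [[-0.0537, -0.0023, 0.016], [-0.0473, 0.0077, 0.0183], [-0.0412, 0.0192, 0.0212]]
```

View pics/top5c.png

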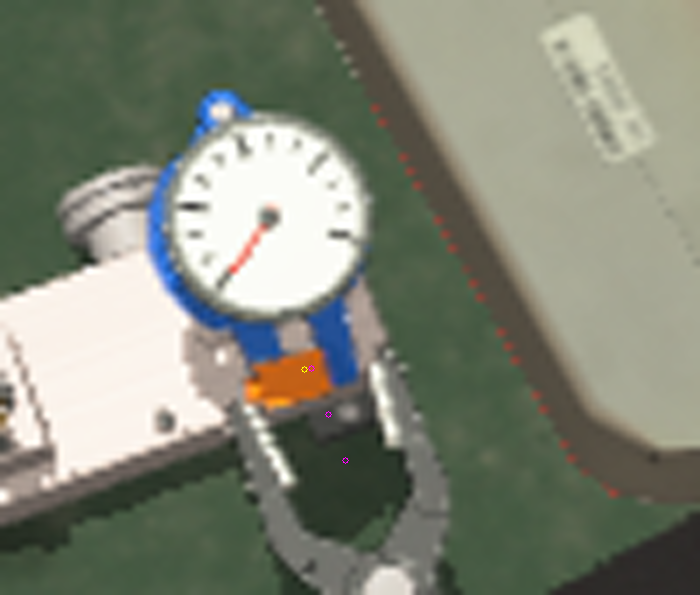

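View pics/scene5c.png

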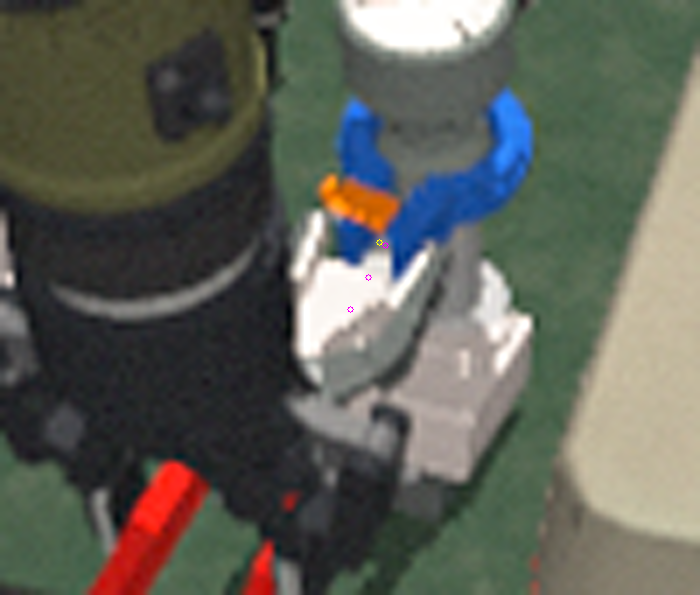

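```bash
python3 -m crank '[[63.5,[-0.004,0.0008,0],[0,0,0]],[63.5,[-0.004,0,0],[0,0,0]],[63.5,[-0.004,0,0],[0,0,0]],[63.5,[-0.003,0,0],[0,0,0]],[63.5,[0,0,0],[0,0,0]]]'
python3 -c "
from station import ctrl
s=ctrl.state();print(s['ft_force'],s['moment'])"
python3 look.py 6; python3 rel.py 6
```

```text
t: 9.65
tcp_pos: [0.4346, 0.2163, 0.1517]
tool_rot: [[-0.912, -0.328, 0.246], [-0.317, 0.945, 0.086], [-0.26, 0.0, -0.965]]
ft_force: [0.3, 0.1, -2.0]
grip_width: 0.0545
[ 0.26470428  0.13753412 -1.97684075] [-0.06103506  0.36896729  0.0126679 ]
t 9.65 turn [0.0006 0.0017 0.0302] shift(now axes) [0.045  0.0067 0.0001] shift(after turn) [0.0452 0.0053 0.0002] f [ 0.3  0.1 -2. ] w 0.0545
t 9.75 turn [0.0005 0.0007 0.0002] shift(now axes) [ 0.0293 -0.0011  0.    ] shift(after turn) [ 0.0293 -0.0011  0.    ] f [ 0.  -0.5 -2.9] w 0.0546
J in clamp [-0.0467 -0.0002 -0.0009]
scene jaw 1 25 x [-0.0561 -0.0258] y [0.008  0.0267] z [-0.0054  0.008   0.0103]
scene jaw -1 56 x [-0.0576 -0.0196] y [-0.0277 -0.011 ] z [-0.0043  0.007   0.0105]
scene ear 1 24 x [-0.0531 -0.0419] y [0.0054 0.0131] z [-0.0096  0.0099]
scene ear -1 34 x [-0.0533 -0.0403] y [-0.0164 -0.0072] z [-0.007   0.0156]
orange 45 [[-0.0524, -0.0051, 0.0157], [-0.0477, 0.0062, 0.0188], [-0.0412, 0.018, 0.0228]]
top jaw 1 57 x [-0.0579 -0.0215] y [0.0194 0.0303] z [0.0028 0.0069 0.0102]
top jaw -1 60 x [-0.058  -0.0289] y [-0.0246 -0.0142] z [0.0003 0.0065 0.01  ]
top ear -1 26 x [-0.0533 -0.0407] y [-0.0134 -0.0054] z [0.0018 0.0143]
orange 64 [[-0.0537, -0.0023, 0.015], [-0.0473, 0.0077, 0.0179], [-0.0412, 0.0193, 0.0215]]
```

View pics/top6c.png

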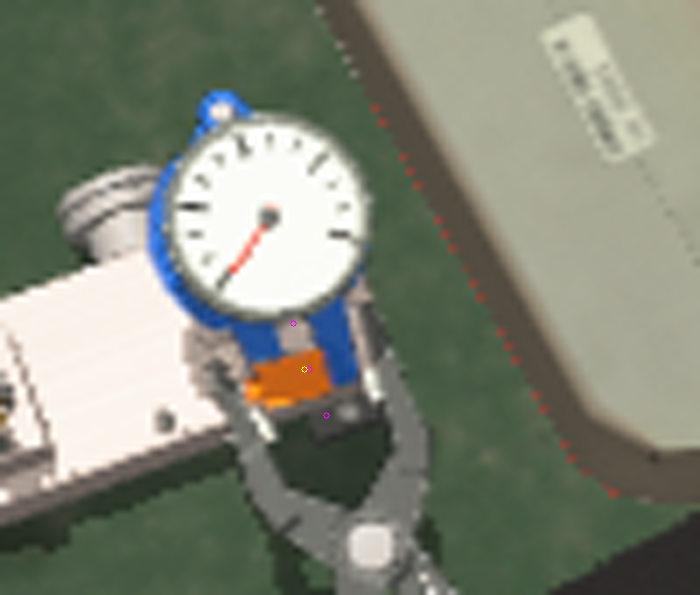

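View pics/scene6c.png

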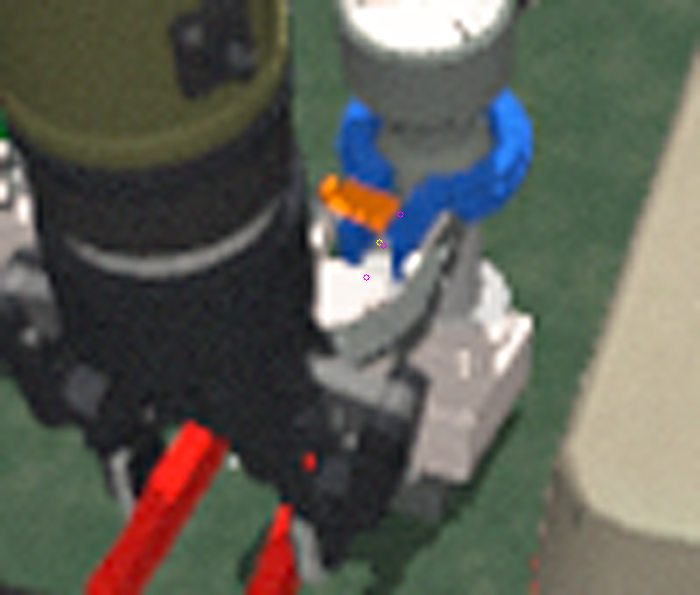

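Both views show the jaws either side of the ears, with no contact force. I'll start squeezing in small steps.

```bash
python3 -m crank '[[61,[0,0,0],[0,0,0]],[59,[0,0,0],[0,0,0]],[57,[0,0,-0.0005],[0,0,0]],[57,[0,0,0],[0,0,0]],[57,[0,0,0],[0,0,0]]]' | tail -2; python3 -m crank '[[56,[0,0,0],[0,0,0]],[55,[0,0,0],[0,0,0]],[54,[0,0,-0.0004],[0,0,0]],[54,[0,0,0],[0,0,0]]]'| tail -2; python3 -m crank '[[53,[0,0,0],[0,0,0]],[52,[0,0,-0.0003],[0,0,0]],[52,[0,0,0],[0,0,0]]]'| tail -2
python3 look.py 7;python3 rel.py 7
```

```text
ft_force: [-1.6, -4.2, -1.8]
grip_width: 0.0489
ft_force: [-2.6, -4.3, -2.9]
grip_width: 0.0462
ft_force: [-3.8, -5.1, -2.9]
grip_width: 0.0451
t 10.95 turn [-0.0004 -0.0028  0.03  ] shift(now axes) [0.0421 0.0072 0.0008] shift(after turn) [0.0423 0.0059 0.0007] f [-3.8 -5.1 -2.9] w 0.0451
t 11.05 turn [-0.0003 -0.0028  0.    ] shift(now axes) [ 0.0272 -0.0007  0.0007] shift(after turn) [ 0.0272 -0.0007  0.0007] f [-3.2 -5.3 -2.6] w 0.0448
J in clamp [-0.049  -0.0007 -0.0007]
scene jaw 1 30 x [-0.0605 -0.0427] y [0.011  0.0226] z [-0.0054  0.0065  0.0099]
scene jaw -1 55 x [-0.0584 -0.0329] y [-0.0259 -0.0122] z [-0.0041  0.0066  0.0104]
scene ear 1 24 x [-0.0532 -0.0431] y [0.0031 0.0103] z [-0.0098  0.0111]
scene ear -1 27 x [-0.0536 -0.041 ] y [-0.0133 -0.0059] z [-0.0079  0.0148]
orange 41 [[-0.053, -0.0072, 0.0132], [-0.0484, 0.0037, 0.0194], [-0.0425, 0.0164, 0.0223]]
top jaw 1 60 x [-0.0601 -0.0315] y [0.0158 0.0258] z [-0.0007  0.0067  0.0095]
top jaw -1 66 x [-0.0601 -0.0334] y [-0.0221 -0.0123] z [0.     0.0058 0.0093]
top ear -1 10 x [-0.0533 -0.0405] y [-0.0103 -0.0077] z [0.0088 0.0118]
orange 66 [[-0.0538, -0.0043, 0.0156], [-0.0476, 0.006, 0.0187], [-0.0417, 0.0185, 0.0219]]
```

View pics/top7c.png

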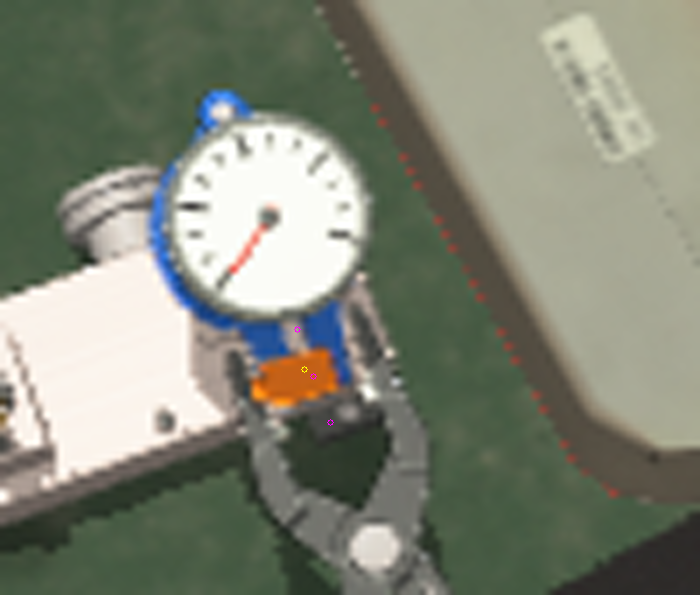

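View pics/scene7c.png

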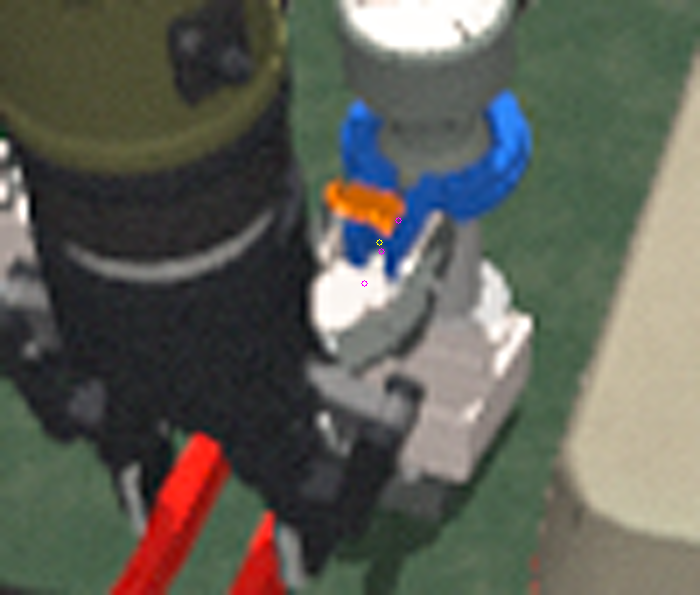

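```bash
python3 -m crank '[[52,[-0.001,-0.001,0],[0,0,0]],[52,[0,0,0],[0,0,0]]]'| tail -2;for i in 1;do python3 -m crank '[[51.5,[0,0,0],[0,0,0]],[51.5,[0,0,0],[0,0,0]]]'| tail -2; python3 -m crank '[[51,[0,0,0],[0,0,0]],[51,[0,0,0],[0,0,0]]]'| tail -2; done; python3 look.py 8;python3 rel.py 8|grep -E "orange|ear|J"
```

```text
ft_force: [-5.5, -3.9, -2.6]
grip_width: 0.0445
ft_force: [-5.7, -4.6, -3.4]
grip_width: 0.0442
ft_force: [-6.6, -5.0, -4.3]
grip_width: 0.044
t 11.65 turn [ 0.0008 -0.0049  0.0309] shift(now axes) [0.042  0.0078 0.0006] shift(after turn) [0.0423 0.0065 0.0004] f [-6.6 -5.  -4.3] w 0.044
J in clamp [-0.0492 -0.0011 -0.0012]
scene ear 1 23 x [-0.0531 -0.0439] y [0.0023 0.0096] z [-0.0088  0.0111]
scene ear -1 27 x [-0.0532 -0.0406] y [-0.0136 -0.0057] z [-0.0083  0.0137]
orange 42 [[-0.0537, -0.0076, 0.0117], [-0.0481, 0.0036, 0.0195], [-0.0419, 0.0162, 0.0226]]
top ear -1 9 x [-0.0513 -0.0402] y [-0.0104 -0.0031] z [0.008 0.012]
orange 65 [[-0.0538, -0.0046, 0.0156], [-0.0474, 0.0054, 0.0185], [-0.0413, 0.0178, 0.022]]
```

View pics/scene8c.png

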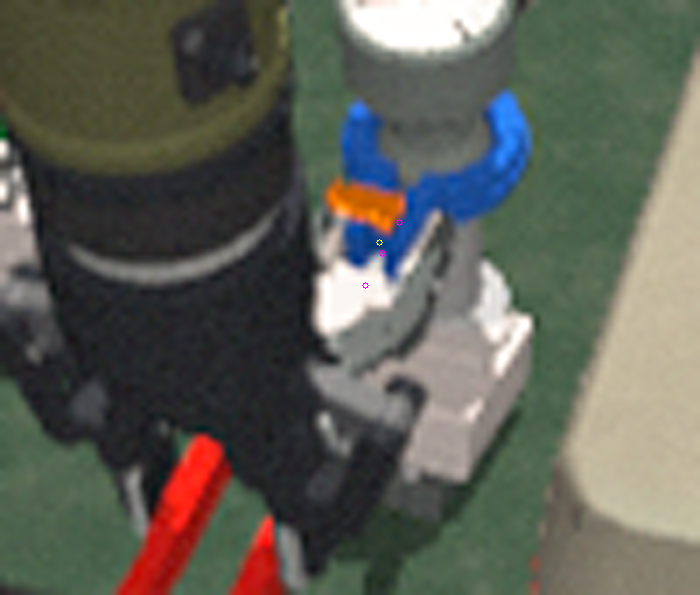

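```bash
python3 -m crank '[[50.5,[0,-0.0005,0],[0,0,0]],[50.5,[0,0,0],[0,0,0]]]'| tail -2;python3 -m crank '[[50,[0,0,0],[0,0,0]],[50,[0,0,0],[0,0,0]]]'| tail -2; python3 -m crank '[[49.5,[0,0,0],[0,0,0]],[49.5,[0,0,0],[0,0,0]]]'| tail -2; python3 -m crank '[[49,[0,0,0],[0,0,0]],[49,[0,0,0],[0,0,0]]]'| tail -2;  python3 look.py 9;python3 rel.py 9|grep -E "orange|ear|J"
```

```text
ft_force: [-6.7, -3.8, -3.2]
grip_width: 0.0433
ft_force: [-6.6, -3.5, -3.6]
grip_width: 0.043
ft_force: [-6.8, -3.7, -3.3]
grip_width: 0.0429
ft_force: [-6.6, -3.8, -2.7]
grip_width: 0.0422
t 12.55 turn [ 0.0011 -0.0056  0.0314] shift(now axes) [0.0416 0.0082 0.0005] shift(after turn) [0.0418 0.0069 0.0002] f [-6.6 -3.8 -2.7] w 0.0422
J in clamp [-0.0497 -0.0014 -0.0015]
scene ear 1 21 x [-0.0533 -0.0466] y [0.0012 0.0079] z [-0.0092  0.011 ]
scene ear -1 27 x [-0.054  -0.0408] y [-0.0118 -0.0032] z [-0.0077  0.0128]
orange 41 [[-0.0542, -0.0091, 0.017], [-0.0478, 0.0023, 0.0199], [-0.0428, 0.0151, 0.0225]]
top ear -1 3 x [-0.0413 -0.0402] y [-0.0112 -0.0022] z [-0.0048  0.0097]
orange 66 [[-0.0543, -0.0058, 0.0159], [-0.0475, 0.0037, 0.0188], [-0.0413, 0.0158, 0.021]]
```

View pics/scene9c.png

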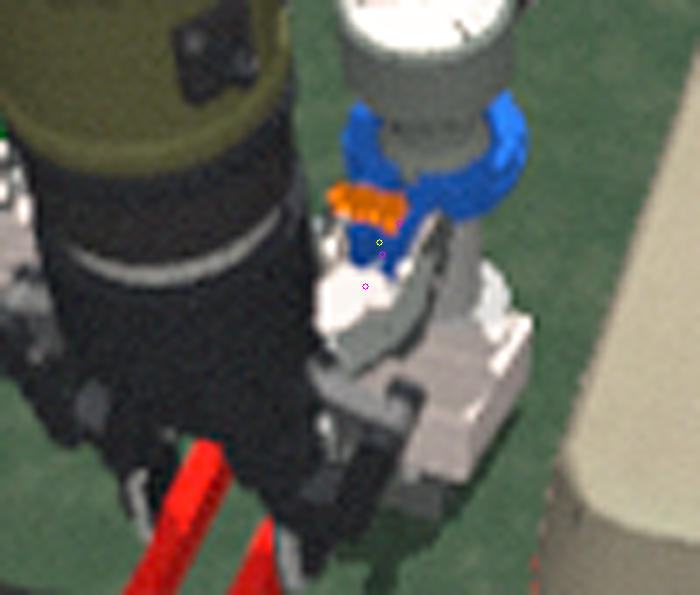

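View pics/top9c.png

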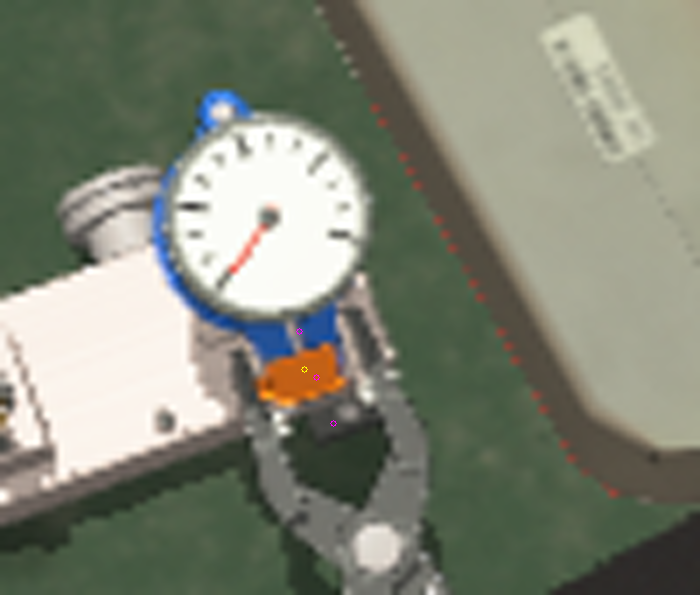

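```bash
python3 -m crank '[[48.5,[0,0,0],[0,0,0]],[48.5,[0,0,0],[0,0,0]]]'| tail -2;python3 -m crank '[[48,[0,0,0],[0,0,0]],[48,[0,0,0],[0,0,0]]]'| tail -2; python3 look.py 10;python3 rel.py 10|grep -E "orange|ear|J"
```

```text
ft_force: [-7.7, -4.6, -3.2]
grip_width: 0.0422
ft_force: [-5.6, -4.7, -3.0]
grip_width: 0.0409
t 13.05 turn [ 0.0011 -0.0047  0.0312] shift(now axes) [0.0421 0.0082 0.0006] shift(after turn) [0.0424 0.0069 0.0004] f [-5.6 -4.7 -3. ] w 0.0409
J in clamp [-0.049  -0.0014 -0.0012]
scene ear 1 18 x [-0.0549 -0.0488] y [0.0003 0.0079] z [-0.0075  0.0112]
scene ear -1 22 x [-0.0545 -0.0402] y [-0.0116 -0.002 ] z [-0.0055  0.0113]
orange 42 [[-0.0535, -0.0107, 0.0132], [-0.0486, 0.0004, 0.0194], [-0.0428, 0.0117, 0.0222]]
orange 67 [[-0.0539, -0.0075, 0.0153], [-0.0474, 0.0027, 0.0184], [-0.0413, 0.0153, 0.0225]]
```

View pics/scene10c.png

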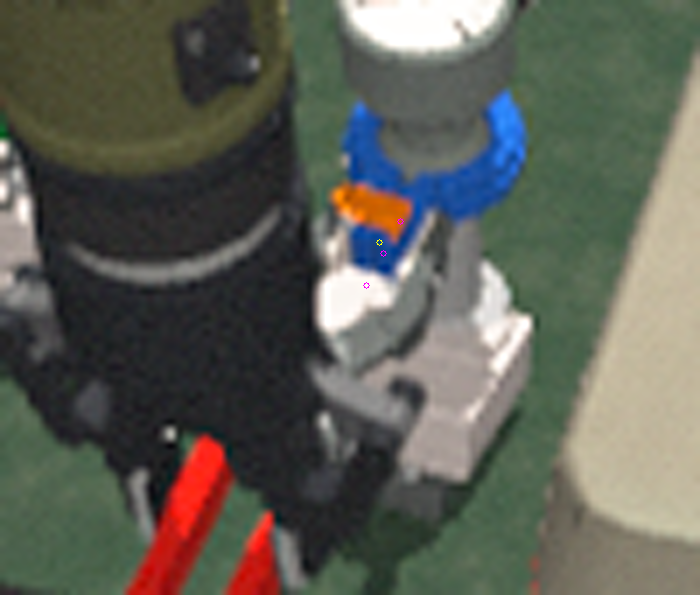

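View pics/top10c.png

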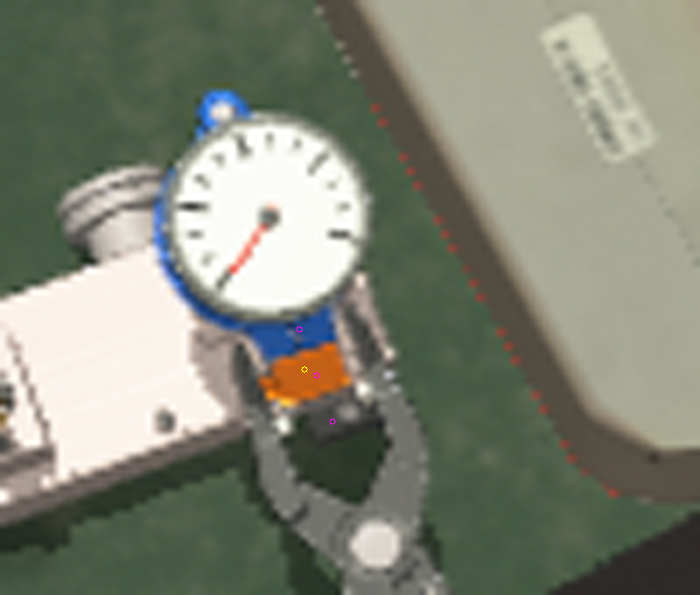

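The ears met, and both the finger lag and the force dropped, so it probably clicked. I'll ease off to see whether it holds.

```bash
python3 -m crank '[[49,[0,0,0],[0,0,0]],[51,[0,0,0],[0,0,0]],[54,[0,0,0],[0,0,0]],[57,[0,0,0],[0,0,0]],[60,[0,0,0],[0,0,0]],[63.5,[0,0,0],[0,0,0]],[63.5,[0,0,0],[0,0,0]]]'| tail -2; python3 look.py 11;python3 rel.py 11|grep -E "orange|ear|jaw|J"
```

```text
ft_force: [-0.6, -0.7, -2.9]
grip_width: 0.0543
t 13.85 turn [0.0008 0.0014 0.0304] shift(now axes) [0.0455 0.0081 0.0014] shift(after turn) [0.0457 0.0068 0.0014] f [-0.6 -0.7 -2.9] w 0.0543
J in clamp [-0.0455 -0.0017  0.0005]
scene jaw 1 30 x [-0.0553 -0.0265] y [0.0138 0.0249] z [-0.0028  0.0092  0.0123]
scene jaw -1 52 x [-0.057  -0.0335] y [-0.0293 -0.0103] z [-0.0062  0.0091  0.0126]
scene ear 1 20 x [-0.0536 -0.0487] y [0.0005 0.0079] z [-0.0067  0.0129]
scene ear -1 31 x [-0.054  -0.0403] y [-0.0115 -0.0024] z [-0.0088  0.0102]
orange 41 [[-0.0534, -0.0102, 0.0147], [-0.0482, 0.0003, 0.0185], [-0.0416, 0.014, 0.022]]
top jaw 1 59 x [-0.057  -0.0336] y [0.0132 0.0285] z [-0.001   0.0083  0.0117]
top jaw -1 60 x [-0.0568 -0.0327] y [-0.0257 -0.0158] z [-0.0022  0.0082  0.0108]
orange 66 [[-0.0543, -0.0073, 0.0147], [-0.0477, 0.0024, 0.0181], [-0.0413, 0.0146, 0.0214]]
```

View pics/scene11c.png

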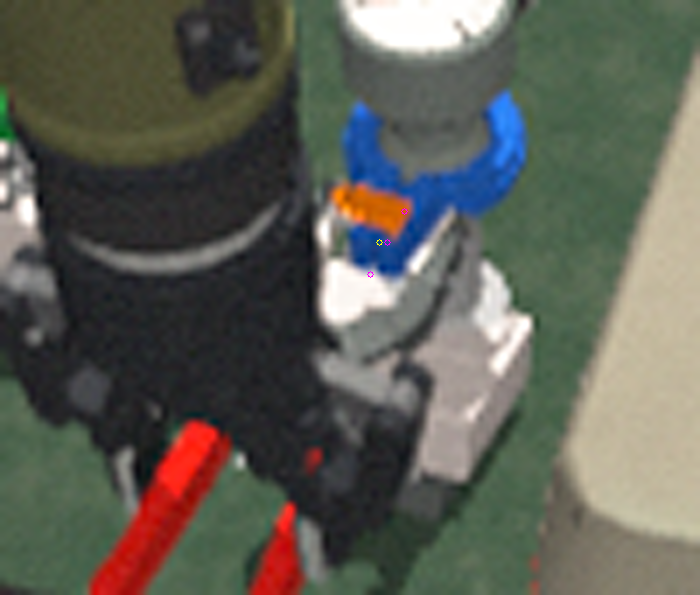

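View pics/top11c.png

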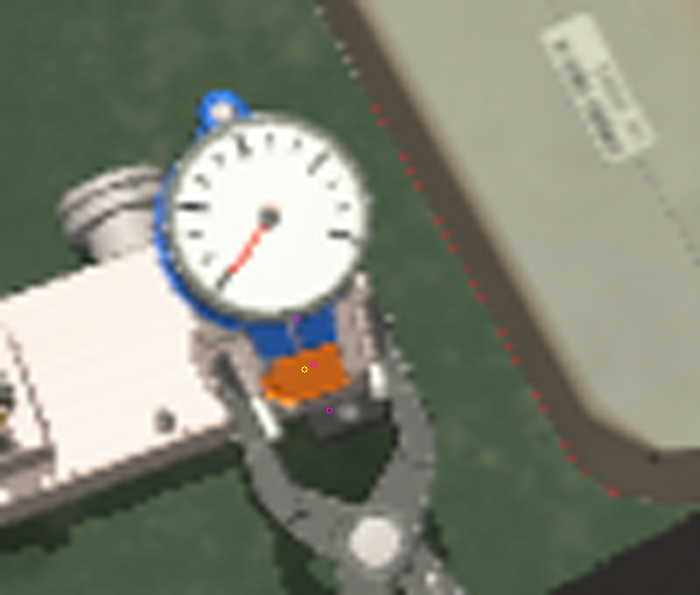

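```bash
python3 -m crank '[[63.5,[0.004,0,0.0012],[0,0,0]],[63.5,[0.006,0,0],[0,0,0]],[63.5,[0.009,0,0],[0,0,0]],[63.5,[0.012,0,0],[0,0,0]],[63.5,[0.014,0,-0.008],[0,0,0]],[63.5,[0,0,-0.012],[0,0,0]],[63.5,[0,0,0],[0,0,0]]]'
python3 - <<'E'
from h import *
delta(rot(np.radians(89.2))@FLIP,[.416,.1353,.0745])
E
```

```text
t: 14.65
tcp_pos: [0.3887, 0.1988, 0.1599]
tool_rot: [[-0.912, -0.328, 0.246], [-0.317, 0.945, 0.086], [-0.261, 0.001, -0.965]]
ft_force: [0.4, 0.0, -1.6]
grip_width: 0.0544
t 14.65 turn [-0.1607  0.2306 -1.2149] shift(now axes) [ 0.0175 -0.069   0.0837] shift(after turn) [ 0.0631 -0.0282  0.0854] f [ 0.4  0.  -1.6] w 0.0544
```

```bash
python3 -m crank '[[63.5,[0,0,0],[-0.0134,0.0192,-0.1012]],[63.5,[0,0,0],[-0.0134,0.0192,-0.1012]],[63.5,[0,0,0],[-0.0134,0.0192,-0.1012]],[63.5,[0,0,0],[-0.0134,0.0192,-0.1012]],[63.5,[0,0,0],[-0.0134,0.0192,-0.1012]],[63.5,[0,0,0],[-0.0134,0.0192,-0.1012]],[63.5,[0,0,0],[-0.0134,0.0192,-0.1012]],[63.5,[0,0,0],[-0.0134,0.0192,-0.1012]],[63.5,[0,0,0],[-0.0134,0.0192,-0.1012]],[63.5,[0,0,0],[-0.0134,0.0192,-0.1012]],[63.5,[0,0,0],[-0.0134,0.0192,-0.1012]],[63.5,[0,0,0],[-0.0134,0.0192,-0.1012]]]' >/dev/null
python3 -m crank '[[63.5,[0.02,-0.009,0.01],[0,0,0]],[63.5,[0.022,-0.01,0.015],[0,0,0]],[63.5,[0.021,-0.009,0.015],[0,0,0]],[63.5,[0,0,0.01],[0,0,0]],[63.5,[0,0,0],[0,0,0]],[63.5,[0,0,0],[0,0,0]]]'
cat > hgt.py <<'E'
import sys
from h import *
k=sys.argv[1]
im,d=snap("scene","scene"+k);W=cloud("scene",d);bgr=im[:,:,::-1]
s=ctrl.state();R=np.array(s["tool_rot"]);T=np.array(s["tcp_pos"]);g=T+R@G
hsv=cv2.cvtColor(bgr.copy(),cv2.COLOR_BGR2HSV);L=(W-g)@(R@FLIP)
red=((hsv[...,0]<6)|(hsv[...,0]>174))&(hsv[...,1]>170)&(abs(L[...,2])<.04)&(abs(L[...,0])<.08)&(abs(L[...,1])<.05)
grey=(abs(L[...,2])<.03)&(L[...,0]>.075)&(L[...,0]<.138)&(abs(L[...,1])<.033)&(W[...,2]>.006)
for nm,m in(("handles",red),("jaws",grey)):
    l=L[m];print(nm,len(l),np.percentile(l,[3,50,97],axis=0).round(4).tolist(),"worldz",np.percentile(W[m][:,2],[3,50,97]).round(4))
a=im[170:300,160:320];cv2.imwrite(f"pics/scene{k}c.png",cv2.resize(a[:,:,::-1],None,fx=4.5,fy=4.5,interpolation=cv2.INTER_CUBIC))
delta(rot(np.radians(89.2))@FLIP,[.416,.1353,.0745])
E
python3 hgt.py 12
```

```text
t: 16.45
tcp_pos: [0.4162, 0.1359, 0.1091]
tool_rot: [[-0.014, -1.0, -0.001], [-1.0, 0.014, -0.0], [0.0, 0.001, -1.0]]
ft_force: [0.4, -0.1, -2.3]
grip_width: 0.0544
handles 391 [[-0.0474, -0.028, -0.0065], [-0.0235, -0.0184, 0.0077], [0.0129, 0.0278, 0.0125]] worldz [0.0415 0.0557 0.0605]
jaws 324 [[0.0762, -0.0259, -0.0048], [0.102, 0.0168, 0.0076], [0.1327, 0.0283, 0.0105]] worldz [0.0432 0.0556 0.0585]
t 16.5 turn [ 0.0006  0.0001 -0.    ] shift(now axes) [0.0009 0.0005 0.035 ] shift(after turn) [0.0009 0.0005 0.035 ] f [ 0.6  0.5 -2. ] w 0.0545
```

View pics/scene12c.png

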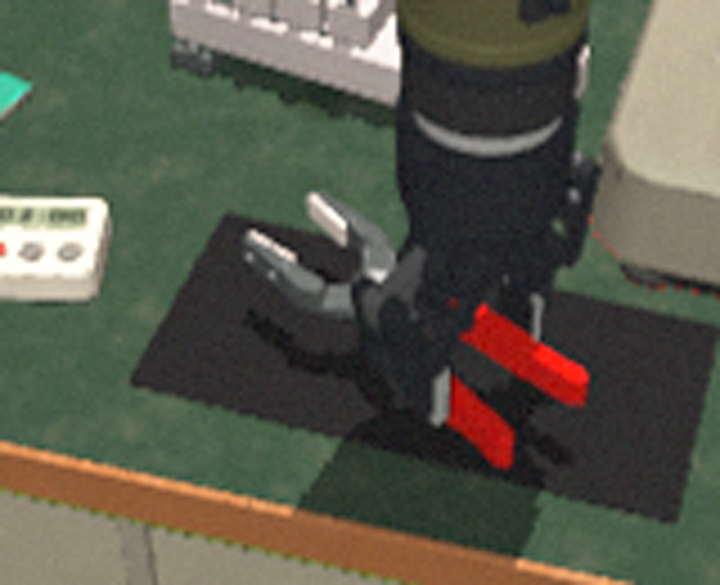

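```bash
python3 -m crank '[[63.5,[0.0009,0.0005,0.012],[0,0,0]],[63.5,[0,0,0.01],[0,0,0]],[63.5,[0,0,0.006],[0,0,0]],[63.5,[0,0,0.003],[0,0,0]],[63.5,[0,0,0],[0,0,0]]]'; python3 -m crank '[[63.5,[0,0,0.0015],[0,0,0]],[63.5,[0,0,0.0015],[0,0,0]],[63.5,[0,0,0],[0,0,0]]]'; 
```

```text
t: 17.0
tcp_pos: [0.4156, 0.1347, 0.0779]
tool_rot: [[-0.014, -1.0, -0.002], [-1.0, 0.014, -0.001], [0.001, 0.002, -1.0]]
ft_force: [0.3, -1.1, -2.2]
grip_width: 0.0539
t: 17.3
tcp_pos: [0.4159, 0.1347, 0.0753]
tool_rot: [[-0.015, -1.0, -0.001], [-1.0, 0.015, -0.0], [0.0, 0.001, -1.0]]
ft_force: [0.2, 0.0, -2.5]
grip_width: 0.0538
```

```bash
python3 -m crank '[[63.5,[0,0,0.0013],[0,0,0]],[63.5,[0,0,0],[0,0,0]]]'|tail -2; python3 -m crank '[[63.5,[0,0,0.0008],[0,0,0]],[63.5,[0,0,0],[0,0,0]]]'; 
```

```text
ft_force: [-0.3, -0.3, -1.5]
grip_width: 0.0542
t: 17.7
tcp_pos: [0.416, 0.1347, 0.0737]
tool_rot: [[-0.015, -1.0, -0.001], [-1.0, 0.015, -0.0], [0.0, 0.001, -1.0]]
ft_force: [-2.1, -0.3, 6.3]
grip_width: 0.0541
```

Contact with the mat. I'll open slowly, raise the gripper straight up and check.

```bash
python3 -m crank '[[65,[0,0,0],[0,0,0]],[68,[0,0,0],[0,0,0]],[74,[0,0,0],[0,0,0]],[84,[0,0,0],[0,0,0]],[84,[0,0,-0.005],[0,0,0]],[84,[0,0,-0.03],[0,0,0]],[84,[0,0,-0.05],[0,0,0]],[84,[0,0,-0.05],[0,0,0]],[40,[0,0,-0.04],[0,0,0]],[0,[0,0,0],[0,0,0]]]'
python3 - <<'E'
from h import *
for n in("scene","top"):
    im,d=snap(n,n+"13")
    a=im[130:300,150:320] if n=="scene" else im[110:290,140:350]
    cv2.imwrite(f"pics/{n}13c.png",cv2.resize(a[:,:,::-1],None,fx=3.4,fy=3.4,interpolation=cv2.INTER_CUBIC))
print(ctrl.state()["joint_pos"])
E
```

```text
t: 18.7
tcp_pos: [0.4191, 0.1357, 0.2542]
tool_rot: [[-0.015, -1.0, 0.009], [-1.0, 0.015, 0.003], [-0.003, -0.009, -1.0]]
ft_force: [0.8, 0.5, -0.0]
grip_width: 0.0435
[ 3.13104332e-01  4.06944552e-02 -5.05320738e-01  1.02305373e+00
  3.05560982e-05 -1.24297509e+00]
```

View pics/scene13c.png

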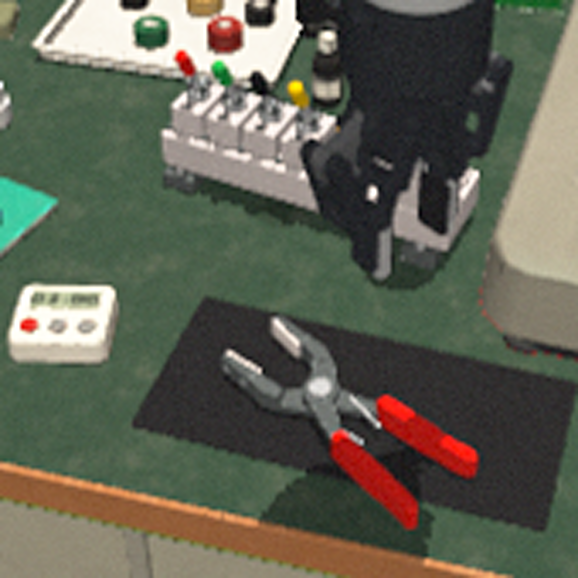

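View pics/top13c.png

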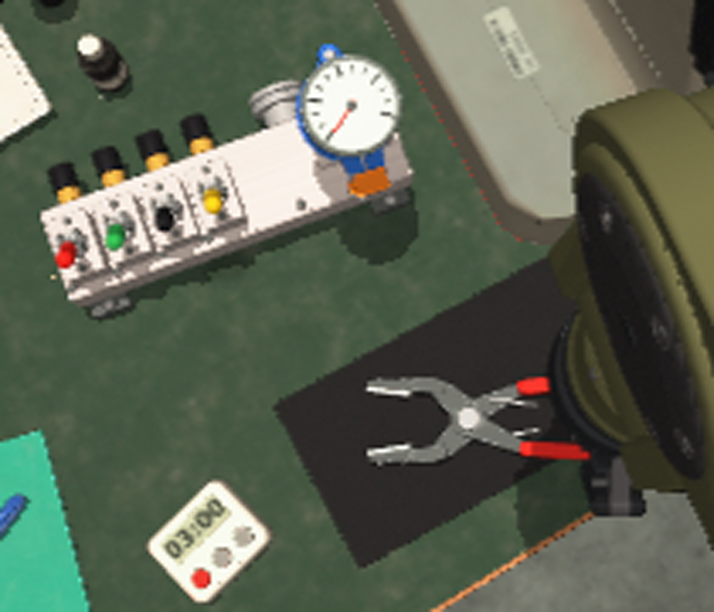

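```bash
python3 - <<'E'
from h import *
Ry=rot(_p[2]);Rt=cols(-Ry[:,1],-Ry[:,0]*-1*-1,np.array([0,0,-1.]))
print(np.linalg.det(Rt))
for q in([-.062,.078,.25],[-.062,.078,.178],[-.012,.078,.178]):
    pt=np.array([_p[0],_p[1],0])+Ry@q; print(pt.round(4)); delta(Rt,pt)
E
```

```text
Traceback (most recent call last):
NameError: name '_p' is not defined. Did you mean: 'np'?
```

```bash
sed -i 's/^_p=/P0=_p=/' h.py; python3 - <<'E'
from h import *
Ry=rot(P0[2]);Rt=cols(-Ry[:,1],-Ry[:,0],np.array([0,0,-1.]))
print(np.linalg.det(Rt))
for q in([-.062,.078,.25],[-.062,.078,.178],[-.012,.078,.178]):
    pt=np.array([P0[0],P0[1],0])+Ry@q; print(pt.round(4)); delta(Rt,pt)
E
```

```text
1.0
[0.4943 0.4119 0.25  ]
t 18.8 turn [-1.700e-03  3.000e-04 -3.485e-01] shift(now axes) [-0.2781 -0.0735 -0.0003] shift(after turn) [-0.2363 -0.164  -0.0006] f [-0.5 -0.2 -0.5] w 0.0283
[0.4943 0.4119 0.178 ]
t 18.8 turn [-1.700e-03  3.000e-04 -3.485e-01] shift(now axes) [-0.278  -0.0734  0.0717] shift(after turn) [-0.2363 -0.164   0.0714] f [-0.5 -0.2 -0.5] w 0.0283
[0.5415 0.4283 0.178 ]
t 18.8 turn [-1.700e-03  3.000e-04 -3.485e-01] shift(now axes) [-0.2951 -0.1204  0.0717] shift(after turn) [-0.2363 -0.214   0.0714] f [-0.5 -0.2 -0.5] w 0.0283
```

```bash
python3 -m crank '[[0,[0,0,0],[0,0,-0.1162]],[0,[0,0,0],[0,0,-0.1162]],[0,[0,0,0],[0,0,-0.1161]],[0,[-0.0338,-0.0234,0],[0,0,0]],[0,[-0.0338,-0.0234,0],[0,0,0]],[0,[-0.0338,-0.0234,0],[0,0,0]],[0,[-0.0338,-0.0234,0],[0,0,0]],[0,[-0.0338,-0.0234,0],[0,0,0]],[0,[-0.0338,-0.0234,0],[0,0,0]],[0,[-0.0335,-0.0236,0],[0,0,0]],[0,[0,0,0],[0,0,0]],[0,[0,0,0],[0,0,0]]]'
cat > v.py <<'E'
import sys
from h import *
k=sys.argv[1]
Ry=rot(P0[2]);Rt=cols(-Ry[:,1],-Ry[:,0],np.array([0,0,-1.]))
s=ctrl.state();T=np.array(s["tcp_pos"]);print("TCP in manifold",((T-[P0[0],P0[1],0])@Ry).round(4))
delta(Rt,np.array([P0[0],P0[1],0])+Ry@[-.062,.078,.178])
for n in("scene","top"):
    im,d=snap(n,n+k)
    a=im[110:230,150:310] if n=="scene" else im[110:230,130:290]
    cv2.imwrite(f"pics/{n}{k}c.png",cv2.resize(a[:,:,::-1],None,fx=4.5,fy=4.5,interpolation=cv2.INTER_CUBIC))
E
python3 v.py 14
```

```text
t: 20.0
tcp_pos: [0.4926, 0.4116, 0.2452]
tool_rot: [[0.329, -0.944, -0.004], [-0.944, -0.329, -0.003], [0.002, 0.005, -1.0]]
ft_force: [0.4, 0.0, 0.3]
grip_width: 0.0001
TCP in manifold [-0.0637  0.0783  0.2452]
t 20.0 turn [ 0.0052 -0.0018  0.0013] shift(now axes) [ 0.0002 -0.002   0.0672] shift(after turn) [ 0.0003 -0.0017  0.0672] f [0.4 0.  0.3] w 0.0001
```

View pics/scene14c.png

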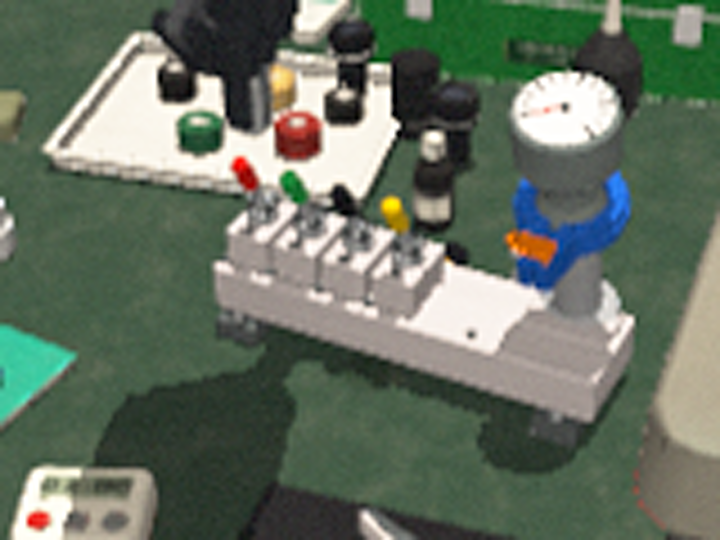

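```bash
python3 -m crank '[[0,[0,0,0.03],[0,0,0]],[0,[0,0,0.03],[0,0,0]],[0,[0,0,0.007],[0,0,0]],[0,[0,0,0],[0,0,0]]]'; python3 v.py 15
```

```text
t: 20.5
tcp_pos: [0.4926, 0.41, 0.18]
tool_rot: [[0.327, -0.945, -0.004], [-0.945, -0.327, -0.002], [0.001, 0.004, -1.0]]
ft_force: [0.4, 0.4, 0.1]
grip_width: -0.0003
TCP in manifold [-0.0642  0.0767  0.18  ]
t 20.5 turn [ 0.0041 -0.0012 -0.0011] shift(now axes) [-0.0013 -0.0022  0.002 ] shift(after turn) [-0.0013 -0.0022  0.002 ] f [0.4 0.4 0.1] w -0.0003
```

View pics/scene15c.png

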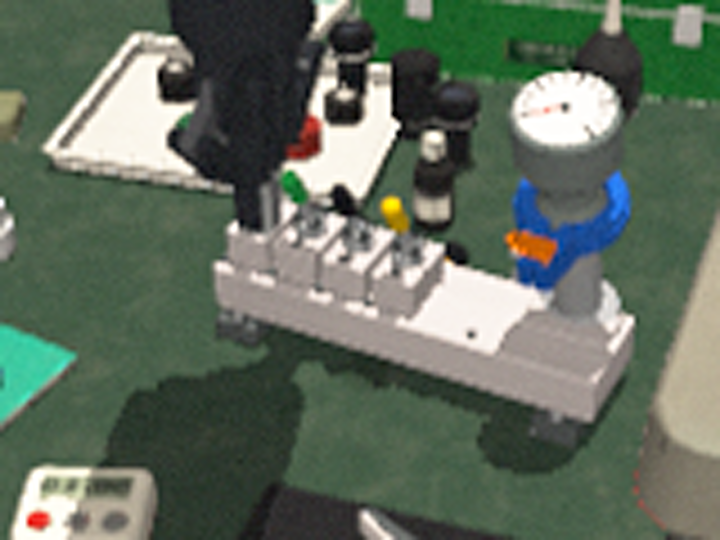

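View pics/top15c.png

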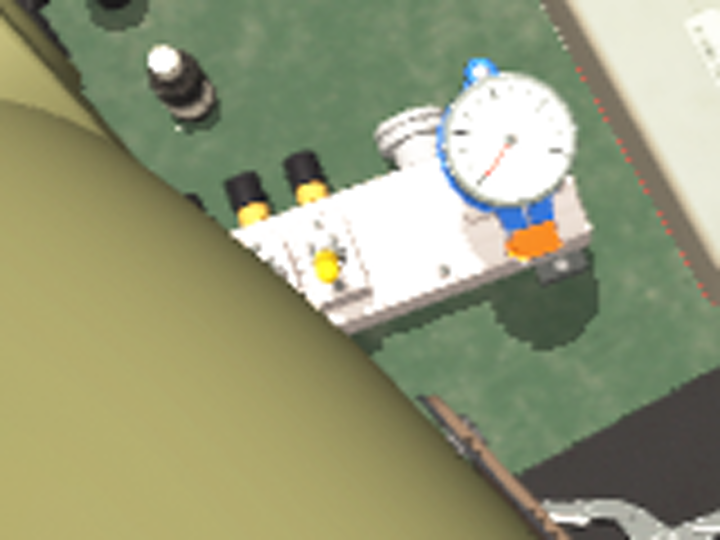

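```bash
cat > fin.py <<'E'
import sys
from h import *
k=sys.argv[1]
Ry=rot(P0[2]);W=cloud("scene",np.load(f"pics/scene{k}.npy"));im=cv2.imread(f"pics/scene{k}.png").astype(int)
M=(W-[P0[0],P0[1],0])@Ry
m=(abs(M[...,0]+.04)<.07)&(abs(M[...,1]-.075)<.035)&(M[...,2]>.1)&(M[...,2]<.145)&(im.max(2)<160)&(im.max(2)-im.min(2)<40)
for z in np.arange(.1,.145,.009):
    l=M[m&(abs(M[...,2]-z)<.0045)]
    if len(l):print(z.round(3),len(l),np.percentile(l[:,:2],[4,50,96],axis=0).round(4).tolist())
for c,m in(("green",(im[...,1]>110)&(im[...,1]>1.6*im[...,2])&(M[...,2]>.08)&(M[...,2]<.14)&(abs(M[...,0])<.05)),("red",(im[...,2]>130)&(im[...,2]>2*im[...,1])&(M[...,2]>.08)&(M[...,2]<.14)&(abs(M[...,0])<.05)&(M[...,1]>0))):
    if m.any(): print(c,m.sum(),M[m].mean(0).round(4))
E
python3 fin.py 15
```

```text
0.1 2 [[-0.0219, 0.0407], [-0.0202, 0.0424], [-0.0184, 0.0442]]
0.109 13 [[-0.0698, 0.0407], [-0.0266, 0.0666], [-0.0192, 0.0794]]
0.118 22 [[-0.0766, 0.0422], [-0.0681, 0.0653], [-0.0271, 0.0784]]
0.127 44 [[-0.0778, 0.042], [-0.0719, 0.0687], [-0.029, 0.0819]]
0.136 29 [[-0.0772, 0.0634], [-0.0733, 0.0687], [-0.0587, 0.0799]]
green 15 [-0.0288  0.0743  0.1178]
```

```bash
python3 -m crank '[[0,[-0.0013,-0.01,0.001],[0,0,0]],[0,[0,-0.008,0],[0,0,0]],[0,[0,-0.006,0],[0,0,0]],[0,[0,-0.006,0],[0,0,0]],[0,[0,-0.006,0],[0,0,0]],[0,[0,0,0],[0,0,0]]]'; python3 v.py 16; python3 fin.py 16|grep -E "green|red"
```

```text
t: 21.2
tcp_pos: [0.5285, 0.4255, 0.1812]
tool_rot: [[0.327, -0.945, 0.001], [-0.945, -0.327, 0.001], [-0.001, -0.001, -1.0]]
ft_force: [-0.8, 0.5, -0.8]
grip_width: 0.0001
TCP in manifold [-0.0252  0.0797  0.1812]
t 21.2 turn [-0.0012  0.0009 -0.0002] shift(now axes) [0.0017 0.0368 0.0032] shift(after turn) [0.0017 0.0368 0.0032] f [-0.8  0.5 -0.8] w 0.0001
green 6 [-0.0102  0.071   0.1197]
red 22 [-0.0267  0.1071  0.1147]
```

View pics/scene16c.png

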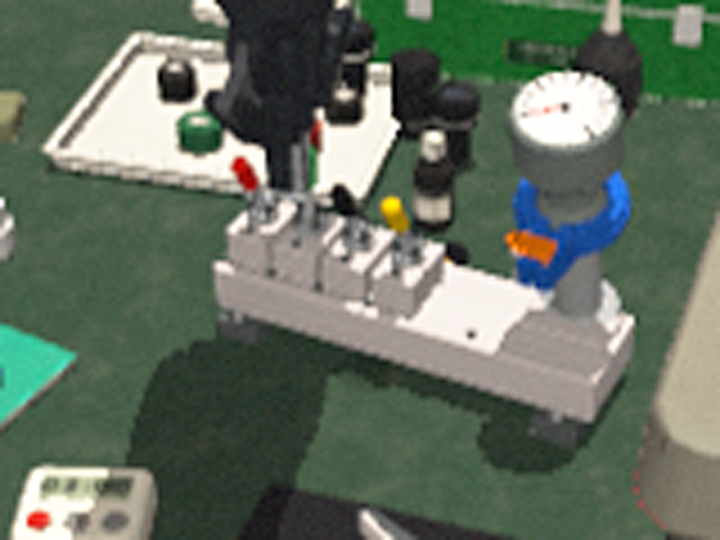

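```bash
python3 -m crank '[[0,[0.0005,-0.006,0.002],[0,0,0]],[0,[0,-0.006,0],[0,0,0]],[0,[0,-0.004,0],[0,0,0]],[0,[0,0,0],[0,0,0]]]'; python3 v.py 17; python3 fin.py 17|grep -E "green|red"
```

```text
t: 21.7
tcp_pos: [0.5428, 0.4294, 0.1772]
tool_rot: [[0.327, -0.945, -0.002], [-0.945, -0.327, -0.001], [0.0, 0.002, -1.0]]
ft_force: [-0.9, -0.1, -0.7]
grip_width: -0.0001
TCP in manifold [-0.0104  0.0787  0.1772]
t 21.7 turn [ 0.0018 -0.0004 -0.0003] shift(now axes) [ 0.0007  0.0516 -0.0007] shift(after turn) [ 0.0007  0.0516 -0.0008] f [-0.9 -0.1 -0.7] w -0.0001
green 3 [0.0095 0.0729 0.1229]
red 22 [-0.0263  0.1074  0.1143]
```

View pics/scene17c.png

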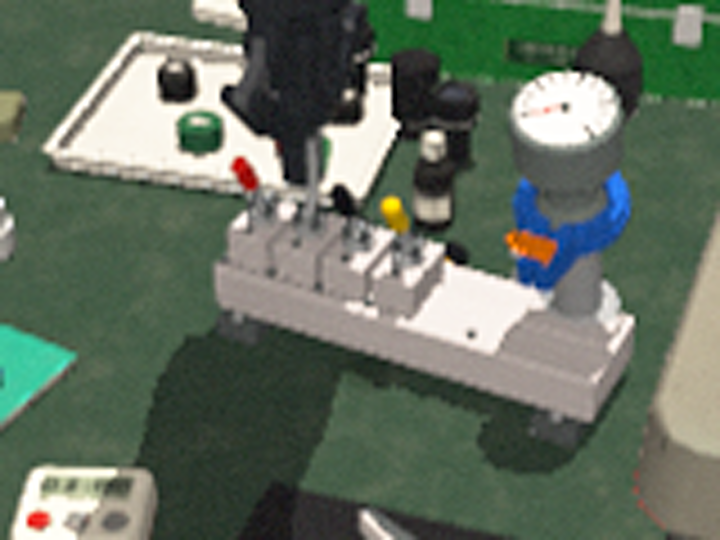

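```bash
python3 -m crank '[[0,[0,-0.004,0],[0,0,0]],[0,[0,0,0],[0,0,0]]]'|sed -n '2p;4p'; python3 -m crank '[[0,[0,-0.004,0],[0,0,0]],[0,[0,0,0],[0,0,0]]]'|sed -n '2p;4p';  python3 v.py 18; python3 fin.py 18|grep -E "green|red"
```

```text
tcp_pos: [0.5455, 0.4305, 0.1777]
ft_force: [-4.6, -2.1, 1.5]
tcp_pos: [0.5465, 0.4308, 0.1775]
ft_force: [-14.3, -4.3, 7.0]
TCP in manifold [-0.0065  0.0788  0.1775]
t 22.2 turn [0.0094 0.0001 0.0007] shift(now axes) [0.0008 0.0555 0.    ] shift(after turn) [ 0.0008  0.0555 -0.0005] f [-14.3  -4.3   7. ] w 0.0001
red 22 [-0.0268  0.1071  0.1148]
```

View pics/scene18c.png

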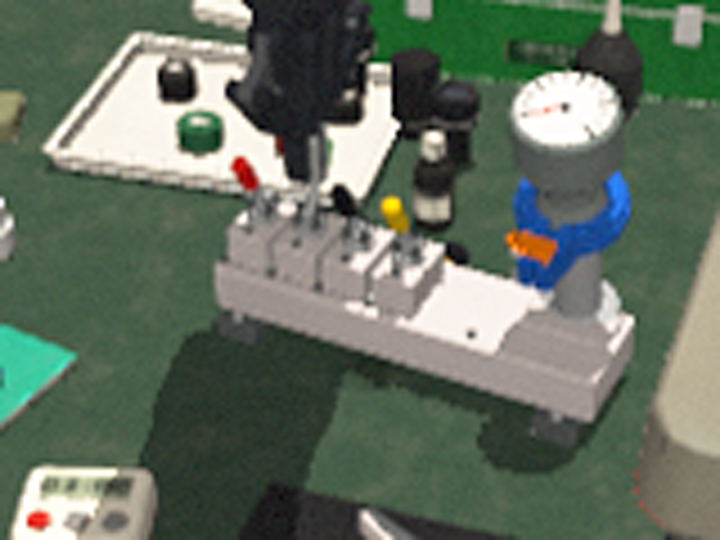

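The lever has reached its stop, with the force up at 14 N. I'll back off, rise and look.

```bash
python3 -m crank '[[0,[0,0.008,0],[0,0,0]],[0,[0,0.015,0],[0,0,0]],[0,[0,0.02,-0.005],[0,0,0]],[0,[0,0.01,-0.04],[0,0,0]],[0,[0,0.02,-0.045],[0,0,0]],[0,[0.02,0.045,-0.02],[0,0,0]],[0,[0.02,0.045,0],[0,0,0]],[0,[0,0,0],[0,0,0]],[0,[0,0,0],[0,0,0]]]'; python3 v.py 19; python3 fin.py 19|grep -E "green|red"
python3 - <<'E'
from h import *
im=cv2.imread("pics/scene19.png");cv2.imwrite("pics/s19p.png",cv2.resize(im[200:300,150:350],None,fx=4,fy=4,interpolation=cv2.INTER_CUBIC))
for n in ("scene","top"):
    for t in("valve_green_tip","pliers_grip","clamp_ears"):
        r=ctrl.tip_of(n,t)[:1]
        print(n,t,[(np.round(np.array(x["xy"])*[512,384],1).tolist(),round(x["conf"],2)) for x in r])
p=np.array([P0[0],P0[1],0]);Ry=rot(P0[2])
for th in(.85,1.0):
  a=th/1.0*np.radians(58)-np.radians(29); print(th,proj("scene",p+Ry@[-.004+.042*np.sin(a),.078,.081+.042*np.cos(a)]),proj("top",p+Ry@[-.004+.042*np.sin(a),.078,.081+.042*np.cos(a)]))
E
```

```text
t: 23.2
tcp_pos: [0.4111, 0.3426, 0.2878]
tool_rot: [[0.327, -0.945, 0.001], [-0.945, -0.327, 0.001], [-0.001, -0.001, -1.0]]
ft_force: [0.2, 1.1, -0.2]
grip_width: -0.0003
TCP in manifold [-0.1633  0.0398  0.2878]
t 23.2 turn [-0.0013  0.0006 -0.0002] shift(now axes) [-0.0382 -0.1011  0.1099] shift(after turn) [-0.0382 -0.1013  0.1098] f [ 0.2  1.1 -0.2] w -0.0003
green 32 [0.0058 0.0757 0.1148]
red 22 [-0.0265  0.1073  0.1145]
scene valve_green_tip [([218.9, 142.1], 0.4)]
scene pliers_grip [([266.0, 261.6], 0.62)]
scene clamp_ears [([271.3, 169.4], 0.76)]
top valve_green_tip []
top pliers_grip [([306.0, 233.1], 0.93)]
top clamp_ears [([247.9, 163.1], 0.73)]
0.85 [220.54339533 142.14179568] [168.13793455 164.22283703]
1.0 [221.64073715 141.9408109 ] [167.59793425 162.06495827]
```

View pics/scene19c.png

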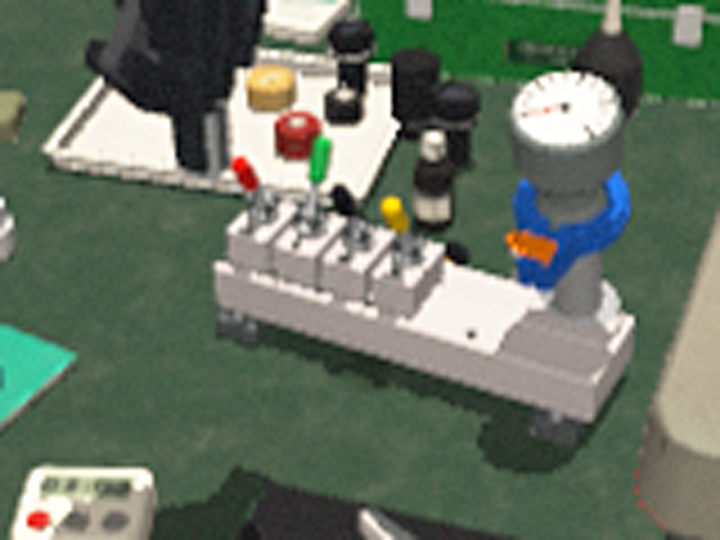

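View pics/top19c.png

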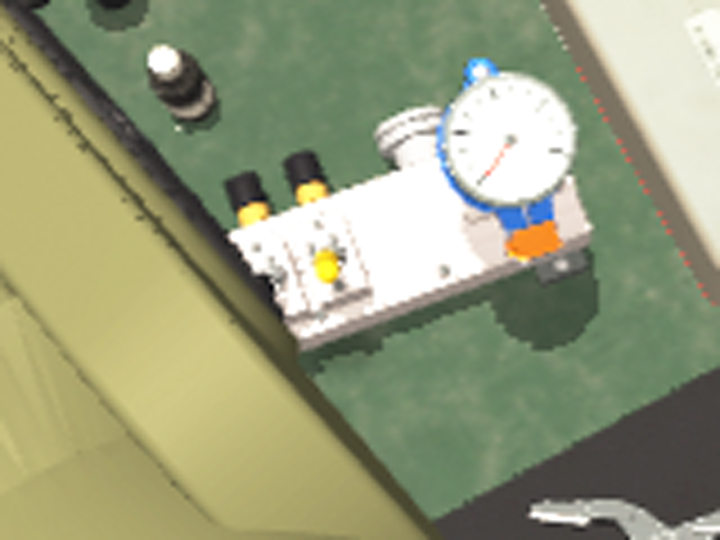

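View pics/s19p.png

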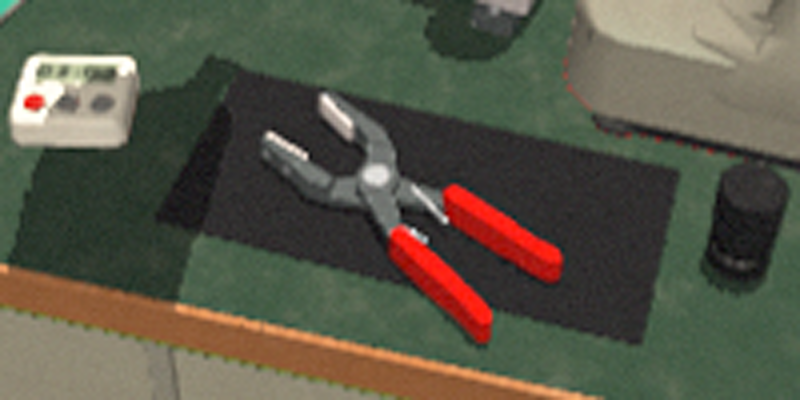

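```bash
python3 - <<'E'
from h import *
im=cv2.imread("pics/scene19.png");hsv=cv2.cvtColor(im,cv2.COLOR_BGR2HSV);p=np.array([P0[0],P0[1],0]);Ry=rot(P0[2])
H,S,V=[hsv[...,i].astype(int) for i in range(3)]
for nm,m,y in(("green",(H>45)&(H<85)&(S>110)&(V>90),.078),("red",((H<8)|(H>172))&(S>140)&(V>100),.111),("yellow",(H>18)&(H<34)&(S>140)&(V>110),.012)):
    r=np.zeros((384,512),bool);r[138:165,198:245]=1;m=m&r
    k,l,st,ct=cv2.connectedComponentsWithStats(m.astype(np.uint8));i=1+np.argmax(st[1:,4]);v,u=np.nonzero(l==i)
    c=ct[i];d=cv2.fitLine(np.stack([u,v],1).astype(np.float32),cv2.DIST_L2,0,.01,.01).ravel()[:2];d*=-np.sign(d[1])
    print(nm,st[i],c.round(1),"ang",np.degrees(np.arctan2(d[0],-d[1])).round(1))
    for th in (0,.1,.2,.6,.7,.8,.85,.9,1.0):
        a=th*np.radians(58)-np.radians(29) if 0 else th-np.radians(29)
        f=lambda r:proj("scene",p+Ry@[-.004+r*np.sin(a),y,.081+r*np.cos(a)])-[-.42,-.61]
        e=f(.045)-f(.030); print(th,f(.039).round(1),np.degrees(np.arctan2(e[0],-e[1])).round(1),end="; ")
    print()
E
```

```text
green [219 140   4  11  34] [220.4 144.8] ang 6.7
0 [214.8 150.7] -30.5; 0.1 [215.4 149.4] -23.0; 0.2 [216.1 148.3] -16.8; 0.6 [219.  144.9] 0.1; 0.7 [219.7 144.4] 3.2; 0.8 [220.4 144. ] 6.1; 0.85 [220.7 143.9] 7.5; 0.9 [221.1 143.8] 8.8; 1.0 [221.8 143.6] 11.4; 
red [211 138  10   7  49] [215.6 140.6] ang -86.6
0 [203.9 147.6] -32.3; 0.1 [204.5 146.4] -24.8; 0.2 [205.2 145.2] -18.6; 0.6 [208.2 141.9] -0.9; 0.7 [208.9 141.4] 2.3; 0.8 [209.7 141. ] 5.4; 0.85 [210.  140.9] 6.8; 0.9 [210.4 140.8] 8.2; 1.0 [211.1 140.7] 11.0; 
yellow [235 154   6   8  34] [237.4 157.3] ang -27.2
0 [237.3 157.1] -26.2; 0.1 [237.9 155.8] -18.9; 0.2 [238.5 154.7] -13.0; 0.6 [241.2 151.1] 2.3; 0.7 [241.9 150.6] 5.1; 0.8 [242.6 150.2] 7.6; 0.85 [242.9 150. ] 8.8; 0.9 [243.2 149.9] 9.9; 1.0 [243.8 149.8] 12.2;
```

```bash
python3 -m crank '[[0,[0.038,0.012,0],[0,0,0]],[0,[0.038,0.012,0],[0,0,0]],[0,[0.038,0.012,0],[0,0,0]],[0,[0.038,0.012,0],[0,0,0]],[0,[0.038,0.012,0],[0,0,0]],[0,[0,0,0],[0,0,0]],[0,[0,0,0],[0,0,0]]]'; python3 v.py 20
python3 - <<'E'
from h import *
im=cv2.imread("pics/top20.png");cv2.imwrite("pics/t20v.png",cv2.resize(im[140:205,145:225],None,fx=9,fy=9,interpolation=cv2.INTER_CUBIC))
hsv=cv2.cvtColor(im,cv2.COLOR_BGR2HSV);p=np.array([P0[0],P0[1],0]);Ry=rot(P0[2]);W=cloud("top",np.load("pics/top20.npy"))
H,S,V=[hsv[...,i].astype(int) for i in range(3)]
for nm,m,y in(("green",(H>45)&(H<85)&(S>110)&(V>110),.078),("red",((H<8)|(H>172))&(S>140)&(V>100),.111),("yellow",(H>20)&(H<34)&(S>140)&(V>130),.012)):
    r=np.zeros((384,512),bool);r[155:195,150:210]=1;m=m&r&(W[...,2]>.09)
    k,l,st,ct=cv2.connectedComponentsWithStats(m.astype(np.uint8));i=1+np.argmax(st[1:,4]);c=ct[i]
    print(nm,st[i],c.round(1),((W[l==i]-p)@Ry).mean(0).round(4))
    for th in (0,.1,.7,.8,.85,.9,1.0):
        a=th-np.radians(29)
        f=lambda r:proj("top",p+Ry@[-.004+r*np.sin(a),y,.081+r*np.cos(a)])-[.32,-.18]
        print(th,f(.039).round(1),f(.048).round(1),end="; ")
    print()
E
```

```text
t: 24.3
tcp_pos: [0.4173, 0.1433, 0.2871]
tool_rot: [[0.326, -0.946, -0.001], [-0.946, -0.326, 0.0], [-0.0, 0.001, -1.0]]
ft_force: [0.4, 0.3, -0.3]
grip_width: 0.0001
TCP in manifold [-0.2227 -0.1506  0.2871]
t 24.3 turn [ 0.0006  0.0005 -0.0022] shift(now axes) [-0.2289 -0.1603  0.1091] shift(after turn) [-0.2286 -0.1607  0.1091] f [ 0.4  0.3 -0.3] w 0.0001
green [165 161   8  10  46] [168.3 165.5] [0.003  0.0762 0.1355]
0 [173.3 179.1] [173.1 180.3]; 0.1 [172.6 177.5] [172.2 178.2]; 0.7 [169.  167.5] [167.7 165.8]; 0.8 [168.5 166. ] [167.2 164. ]; 0.85 [168.3 165.3] [166.9 163.1]; 0.9 [168.1 164.6] [166.7 162.2]; 1.0 [167.8 163.3] [166.3 160.6]; 
red [156 181   6   8  36] [158.8 184.8] [-0.0314  0.1068  0.1423]
0 [158.8 184.4] [158.5 185.6]; 0.1 [158.1 182.8] [157.6 183.6]; 0.7 [154.5 172.8] [153.1 171.2]; 0.8 [154.1 171.2] [152.6 169.3]; 0.85 [153.9 170.5] [152.3 168.4]; 0.9 [153.7 169.8] [152.1 167.5]; 1.0 [153.4 168.5] [151.8 165.9]; 
yellow [200 166   5   7  30] [202.  168.7] [-0.0245  0.0126  0.1201]
0 [202.1 168.6] [202.2 169.7]; 0.1 [201.4 167. ] [201.4 167.6]; 0.7 [197.8 157. ] [196.8 155.3]; 0.8 [197.3 155.6] [196.2 153.5]; 0.85 [197.1 154.9] [195.9 152.6]; 0.9 [196.8 154.2] [195.7 151.7]; 1.0 [196.5 152.9] [195.2 150.2];
```

View pics/t20v.png

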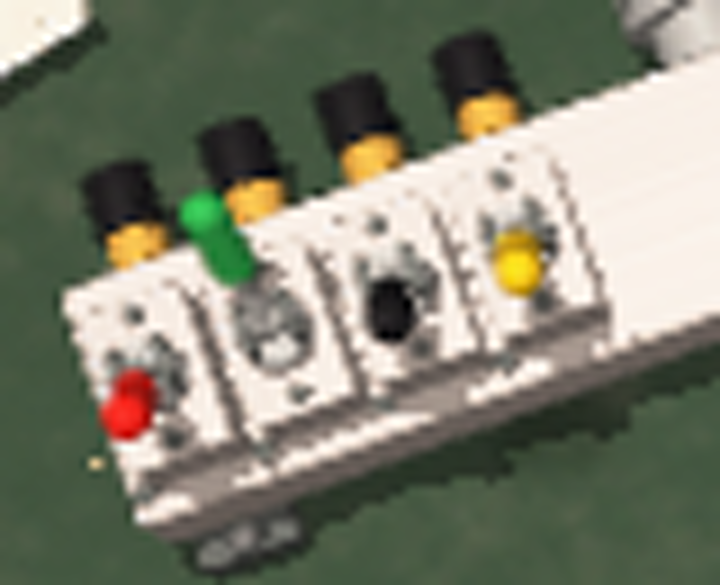

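The measurements of the green lever disagree: about 0.82 from the scene camera and 0.95 from the top one. I'll give it a second, slightly higher push to be sure it's on the stop.

```bash
python3 -m crank '[[0,[-0.038,-0.0267,0],[0,0,0]],[0,[-0.038,-0.0267,0],[0,0,0]],[0,[-0.038,-0.0267,0],[0,0,0]],[0,[-0.038,-0.0267,0],[0,0,0]],[0,[-0.038,-0.0267,0],[0,0,0]],[0,[-0.038,-0.0267,0],[0,0,0]],[0,[0,0,0.04],[0,0,0]],[0,[0,0,0.044],[0,0,0]],[0,[0,0,0.02],[0,0,0]],[0,[0,0,0],[0,0,0]]]'
python3 v.py 21
```

```text
t: 25.4
tcp_pos: [0.4906, 0.4117, 0.1782]
tool_rot: [[0.33, -0.944, -0.007], [-0.944, -0.33, -0.005], [0.002, 0.008, -1.0]]
ft_force: [-0.3, -0.5, 0.2]
grip_width: 0.0
TCP in manifold [-0.0655  0.0791  0.1782]
t 25.4 turn [ 0.0082 -0.0024  0.0026] shift(now axes) [ 0.0011 -0.0035  0.0002] shift(after turn) [ 0.0011 -0.0035  0.0002] f [-0.3 -0.5  0.2] w 0.0
```

```bash
python3 -m crank '[[0,[0.001,-0.012,-0.005],[0,0,0]],[0,[0,-0.014,0],[0,0,0]],[0,[0,-0.014,0],[0,0,0]],[0,[0,-0.009,0],[0,0,0]],[0,[0,0,0],[0,0,0]]]'|sed -n '2p;4p'; python3 -m crank '[[0,[0,-0.004,0],[0,0,0]],[0,[0,0,0],[0,0,0]]]'|sed -n '2p;4p'; python3 -m crank '[[0,[0,-0.004,0],[0,0,0]],[0,[0,0,0],[0,0,0]]]'|sed -n '2p;4p'; python3 v.py 22
```

```text
tcp_pos: [0.5415, 0.4278, 0.1894]
ft_force: [0.3, -0.3, -0.2]
tcp_pos: [0.5438, 0.4282, 0.1881]
ft_force: [0.1, -0.2, -0.3]
tcp_pos: [0.5477, 0.4294, 0.1878]
ft_force: [0.2, 0.2, -0.6]
TCP in manifold [-0.0057  0.0771  0.1878]
t 26.4 turn [0.0009 0.0001 0.    ] shift(now axes) [-0.0009  0.0563  0.0099] shift(after turn) [-0.0009  0.0563  0.0098] f [ 0.2  0.2 -0.6] w 0.0001
```

```bash
python3 -m crank '[[0,[0,-0.003,0.002],[0,0,0]],[0,[0,0,0],[0,0,0]]]'|sed -n '2p;4p'; python3 -m crank '[[0,[0,-0.003,0],[0,0,0]],[0,[0,0,0],[0,0,0]]]'|sed -n '2p;4p'; python3 -m crank '[[0,[0,-0.003,0],[0,0,0]],[0,[0,0,0],[0,0,0]]]'|sed -n '2p;4p'; python3 v.py 23
```

```text
tcp_pos: [0.5502, 0.4303, 0.1859]
ft_force: [-2.1, -1.5, 3.9]
tcp_pos: [0.5511, 0.4306, 0.1857]
ft_force: [-9.6, -2.9, 8.1]
tcp_pos: [0.5518, 0.4309, 0.1855]
ft_force: [-16.4, -5.9, 12.5]
TCP in manifold [-0.0014  0.0771  0.1855]
t 27.1 turn [0.0108 0.0003 0.001 ] shift(now axes) [-0.001   0.0605  0.0082] shift(after turn) [-0.0009  0.0606  0.0075] f [-16.4  -5.9  12.5] w -0.0001
```

View pics/scene23c.png

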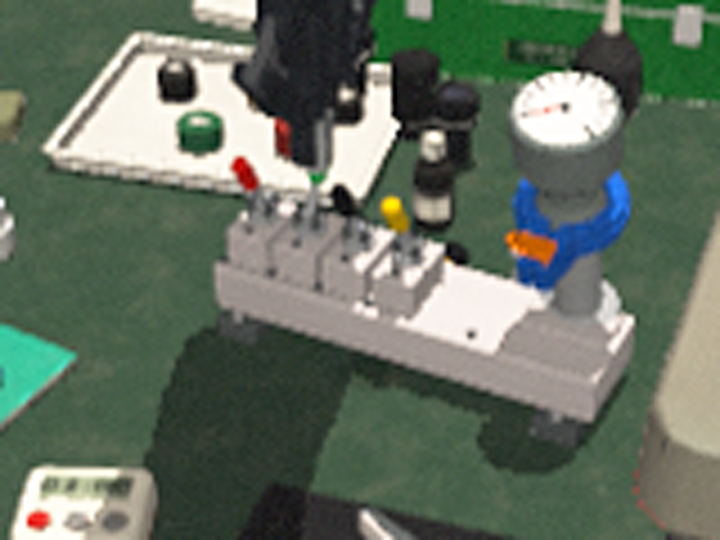

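A hard stop at both heights, plus the force direction, gives a lean of about 30°, so the lever is fully over. I'll back off and check once more.

```bash
python3 -m crank '[[0,[0,0.008,0],[0,0,0]],[0,[0,0.015,0],[0,0,0]],[0,[0,0.02,-0.005],[0,0,0]],[0,[0,0.01,-0.04],[0,0,0]],[0,[0,0.02,-0.045],[0,0,0]],[0,[0.03,0.032,-0.01],[0,0,0]],[0,[0.038,0.022,0],[0,0,0]],[0,[0.038,0.022,0],[0,0,0]],[0,[0.038,0.022,0],[0,0,0]],[0,[0.038,0.012,0],[0,0,0]],[0,[0,0,0],[0,0,0]],[0,[0,0,0],[0,0,0]]]'; python3 v.py 24
python3 - <<'E'
from h import *
im=cv2.imread("pics/top24.png");cv2.imwrite("pics/t24v.png",cv2.resize(im[125:205,145:265],None,fx=6,fy=6,interpolation=cv2.INTER_CUBIC))
im=cv2.imread("pics/scene24.png");cv2.imwrite("pics/s24.png",cv2.resize(im[110:300,130:370],None,fx=3,fy=3,interpolation=cv2.INTER_CUBIC))
E
```

```text
t: 28.4
tcp_pos: [0.4434, 0.2, 0.2863]
tool_rot: [[0.326, -0.945, 0.0], [-0.945, -0.326, 0.001], [-0.0, -0.0, -1.0]]
ft_force: [0.9, 0.1, 1.1]
grip_width: 0.0001
TCP in manifold [-0.1795 -0.1055  0.2863]
t 28.4 turn [-0.0003  0.0005 -0.002 ] shift(now axes) [-0.1837 -0.1171  0.1084] shift(after turn) [-0.1835 -0.1175  0.1083] f [0.9 0.1 1.1] w 0.0001
```

View pics/t24v.png

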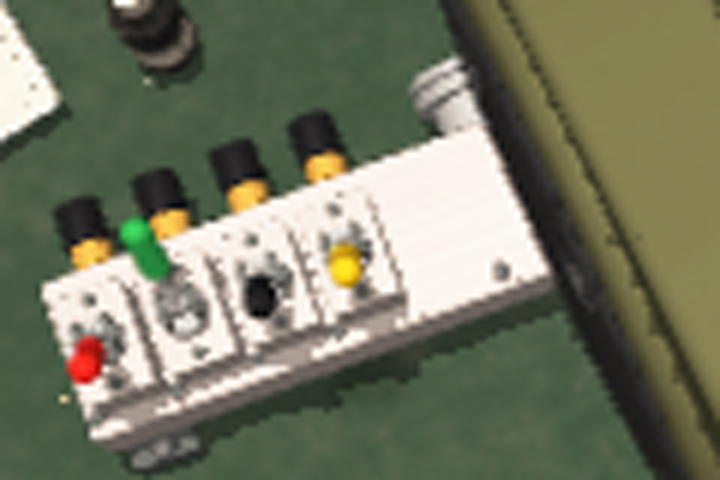

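View pics/s24.png

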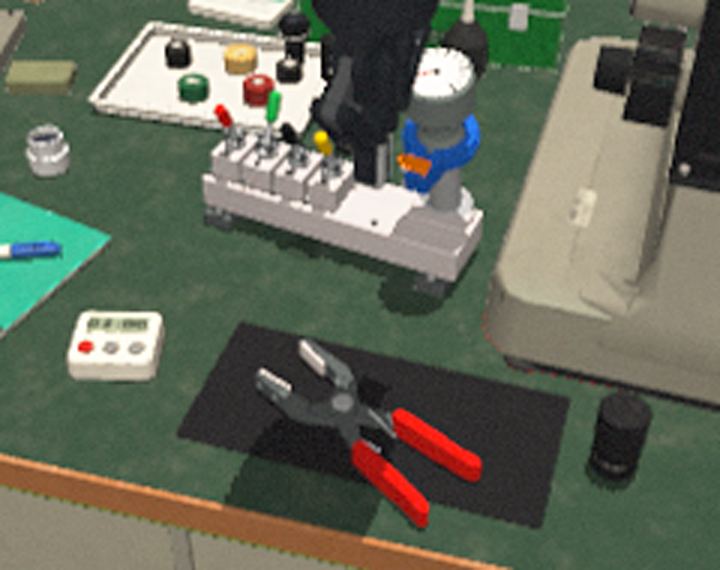

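The clamp is shut, green is over and the other three still lean towards the operator. The pliers lie flat and the gripper is clear of everything, so I'm handing in.

```bash
python3 -c "
from station import ctrl
print(ctrl.sign_off())"
```

```text
the job is handed in; nothing more can be done
None
```

The clamp is snapped shut, the pliers are back flat on the mat, and the green valve is over. I handed the job in at about 28.5 s of the 61 s; sign-off gives no verdict.

- **Clamp:** I closed the pliers on the ears in small steps. At a handle width of about 41 mm the ears met and both the finger lag and the force dropped. The ears stayed together when I opened the jaws again, and later pictures show the hook lying flat. The force on the ears isn't measured directly. The gripper body stayed clear of the clamp in the pictures.
- **Pliers:** I set them down at about 6 N and released them where they had been lying. The last pictures show them flat on the mat and free of the gripper.
- **Green valve:** This was the one check that disagreed. After the first push the scene camera put the lever at about 0.82 rad and the top camera at about 0.95 (0.85 is needed). I pushed a second time, slightly higher, and met a hard stop at about 17 N. The two stop positions give a lean of about 30 degrees, which means fully open.
- **Other things:** The red, black and yellow levers still lean towards the operator. The timer and lens can look unmoved in the pictures, and the arm ended clear of everything.

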